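# Hang the slip pail in the studio cabinet and latch its door

## Robot

A 6-joint arm with a two-finger parallel gripper is mounted at the origin on the work surface. World frame = base frame: x ahead of the robot, y to its left, z up, the work surface at z = 0. Lengths are in m, angles in degrees, forces in N, time in s.
With the tool pointing down it reaches from about 0.3 to 0.75 m from the base axis. Payload 8.5 kg.
Tool frame: the origin (TCP) lies at the very end of the fingers, on their centre line; the grasp point (between the pads) lies 19 mm behind it (hold_point_z is the distance from the TCP to the grasp point, in m); z points along the fingers, y is the direction in which the jaws open and shut (so a half turn about z gives the same grasp; the last joint's range is limited). The gripper opens to 85 mm and grips with 20 to 120 N. Pads are 22 mm wide; open, the fingers measure 114 mm over their backs; the gripper's body (76 mm by 85 mm) begins 54 mm behind the grasp point. The pads swing forward as they close: fully open they stand 13 mm farther back than shut.
Start: joints at [-77.596, 21.807, 74.336, -0, 83.858, -12.336], TCP at [0.23, -0.5, 0.207] pointing down, gripper open.
Joint ranges: [-178.18, 178.18], [-50.72, 133.34], [12.68, 142.11], [-81.47, 261.47], [9.98, 163.14], [-165.26, 165.26]. Speed limits (degrees/s): [136.94, 136.94, 180, 180, 180, 180].

## Interface

Orientations are given as a 3x3 rotation matrix whose columns are the frame's x, y, z axes.
In Python, from rig import observe, get_image, close_job, hold_point_z gives the robot as it stands. The module is installed in compiled form; this text tells all that it offers.
- The arm moves only by the tool jog_arm, never from a script. Its arguments are lists of equal length, an entry for each row: "travel": the shift along the world's x, y, z in m, a list of three; "dr": the turn, a rotation vector about the world's x, y, z in rad, a list of three. In form: {"travel": [[x, y, z], ...], "dr": [[rx, ry, rz], ...]}. A call has 1 to 20 rows; each row shifts and turns the commanded pose from where the row before left it; what a row does not reach is not made up. A row lasts 1/12 s, in which the tool goes at most 41.7 mm and 7.16 degrees, less where a joint would pass 70% of its speed; a pose out of reach is approached as far as the arm can. A call with a gripper value outside its range is refused whole. "jaw" is the finger opening in m, from 0 to 0.0854, set as the call begins (left out, the last holds). The fingers move at their own pace and stop on an object; "newtons" is the grip in N (left out, the last holds). Time passes only in rows, so rows that do not move let the fingers close. It gives the time, the measured TCP pose, the force and the opening at its end, in the units of the state.
- observe(): the state, without advancing time (a new reading comes with each control period).
- get_image(name): name is "side" or "top"; returns a dict with "color" (400x640x3 uint8, red, green, blue), "fovy" (degrees; the focal length in pixels is half the picture's height over the tangent of half this angle, whatever the lens; pixels are square), "cx", "cy" (the principal point, pixels), "R" (3x3) and "t" (3): a world point X has camera coordinates R X + t. Camera axes: x right, y down, z forward; pixel columns grow to the right and rows downward; lengths in m; the calibration is good to about 2 mm. A picture is of the moment at which its call begins. There is no depth.
- close_job(): hands the job in, once; it reports no verdict.
The state is a dict: "time_s": time; "q": joint angles; "qvel": joint speeds; "joint_efforts": joint torques, N m; "position": TCP position; "tool_rot": TCP orientation; "ft_force": force on the tool from outside, world axes, zero at the start; "wrist_torque": the same for the moment, N m; "grip_width": finger opening in m.
Only numpy, scipy, OpenCV 4.12 (cv2) and the standard library are available. Lean on these libraries where they do the work, as an engineer would, in place of code of your own. Each camera call takes 0.05 s, during which the arm holds its last target.

## Task

Hang the little metal pail by its arched handle on the hook inside the open cabinet door, lowering it gently until the hook carries it rather than dropping it, and let go. Then push the door fully shut, without slamming or forcing it, until its sprung latch snaps in and the pail hangs upright inside. Leave the bottle, jar and tin where they stand.

Things in the scene. Friction and masses are not known exactly. Their poses are not given: they have to be found in the camera images.
- pail_handle (a point): Peak of the pail's fixed arched handle: centre of its round bar (10 mm thick), 125 mm above the pail's bottom, over its middle. The bar runs along x, sloping down 13 mm to each corner 43 mm either side of the peak, then down to the pail; z up. Grip it to one side (27 mm from the peak, where it is 8 mm lower): the middle must stay free for the hook.
- pail: Small metal pail, a cup 74 mm across at the rim, 62 mm high, 0.2 to 0.4 kg. Origin: centre of its underside; x along the handle bar, z up. Between rim and bar is an open window 58 mm high under the peak and 76 mm wide, which the hook enters sideways.
- hook_low (a point): On the door, 60 mm out from its inner face, 110 mm from the hinge, 58 mm below its top edge. x out of the inner face (as the hook points), y to the hinge, z up. The top of the hook's seat is 0 to 20 mm straight above this point: its clamped height differs each time and is not reported, feel for it. A hung bar's centre is 5 mm above the seat.
- hook_root (a point): On the door's inner face behind hook_low, same axes: foot of the hook, an 8 mm round steel bar along x. Its underside is 8 mm below its seat; its upturned tip reaches 12 mm above the seat and 81 mm out from the face. The clamp holds 60 N. A gripper straight down over the hook strikes the door's top edge: lean its body away from the door by 30 to 45 degrees.
- door_push (a point): On the door's outer face, 170 mm from the hinge, 30 mm below its top edge; same axes as hook_low (x points inward through the door, 14 mm thick). A good place to push.
- door_hinge_axis (a point): On the door's upright hinge line, in the plane of its inner face, at bench height; turns with the door, same axes as hook_low (y points from the free edge to the hinge). The door is 220 mm wide, 260 mm high.
- door (a joint): Door angle, rad: 0 shut; grows as it opens towards the robot, hinged on the cabinet's left (+y) side, clockwise seen from above. Starts at 1.3 to 1.7 and stays where left (light friction). Near 0.13 the latch meets the strike; about 6 to 15 N at door_push takes it over; snapped in, it reads below 0.02 and cannot be pulled open.
- latch (a joint): Travel of the sprung bevelled bolt near the door's free edge, m: 0 thrown out, grows to about 0.008 as the strike pushes it in, back to 0 once snapped in.
- cabinet: Grey sheet-metal bench cabinet, 180 mm deep, 220 wide, 260 high, fixed, empty, open in front (towards the robot), where the door shuts over it. Origin: centre of its underside; x points to its back.
- glue: White plastic bottle, 64 mm across, 160 mm high: leave alone. Origin under its centre.
- jar: Amber glass jar, 64 mm across, 100 mm high: leave alone. Origin under its centre.
- tin: Green tin, 74 mm across, 75 mm high: leave alone. Origin under its centre.
Things that resemble listed ones, but are neither listed nor needed, are in the scene too. What is shaped like the pail but yellow is not meant.

How it is judged:
By the outcome, as a careful person would: the job done as asked, in the order asked, and still so for the second after the job is handed in, with the robot touching nothing.
It also fails if it takes over 72 s, if anything falls off the work surface, if the arm or the gripper's body presses on something with over 40 N, if the wrist force passes 120 N, or if a joint passes its speed limit or range.

## Working session

There is one attempt and no reset: what is moved stays moved. The work goes in short steps, Python scripts to look and compute and a tool call to move; the robot and the scene stay as the last step left them, time stands still between calls to the robot, and variables do not carry over. Pictures are saved under pics/ and viewed, and the job is handed in when it is done.

Besides the shell and the picture viewer there is one more tool, called after "Call:" by a JSON object that holds its "api" and its "payload". jog_arm: Moves the arm, as the interface text tells. Its arguments: {"type":"object","properties":{"travel":{"type":"array"},"dr":{"type":"array"},"jaw":{"type":"number"},"newtons":{"type":"number"}},"required":["travel","dr"]}

```bash
mkdir -p pics; cat > h.py <<'E'
import numpy as np,cv2
from rig import observe,get_image,close_job,hold_point_z
def snap(n,f):
    im=get_image(n); cv2.imwrite('pics/'+f+'.png',cv2.cvtColor(im['color'],cv2.COLOR_RGB2BGR)); 
    np.savez('pics/'+f+'.npz',**{k:np.array(v) for k,v in im.items()}); return im
def load(f): return {k:v for k,v in np.load('pics/'+f+'.npz').items()}
def K(im):
    f=200/np.tan(np.radians(float(im['fovy']))/2); return f,float(im['cx']),float(im['cy'])
def ray(im,u,v):
    f,cx,cy=K(im); d=im['R'].T@np.array([(u-cx)/f,(v-cy)/f,1]); return -im['R'].T@im['t'],d
def onz(im,u,v,z):
    o,d=ray(im,u,v); return o+d*(z-o[2])/d[2]
def tri(a,pa,b,pb):
    o1,d1=ray(a,*pa);o2,d2=ray(b,*pb)
    s=np.linalg.lstsq(np.c_[d1,-d2],o2-o1,rcond=None)[0]
    p,q=o1+s[0]*d1,o2+s[1]*d2; return (p+q)/2,np.linalg.norm(p-q)
def proj(im,X):
    f,cx,cy=K(im); c=im['R']@np.array(X)+im['t']; return np.round([cx+f*c[0]/c[2],cy+f*c[1]/c[2]],1)
E
python3 - <<'E'
from h import *
print(hold_point_z,observe())
for n in('side','top'):
    im=snap(n,n+'0'); print(n,im['fovy'],im['cx'],im['cy'],(-im['R'].T@im['t']).round(3)); print(np.array(im['R']).round(3))
E
```

```text
0.0187 {'time_s': 0.0, 'q': array([-7.75957536e+01,  2.18407387e+01,  7.43852602e+01, -1.37924283e-03,
        8.38574017e+01, -1.23344001e+01]), 'qvel': array([ 0.05839716, -0.03908699,  0.04984419,  0.04411747, -0.08155334,
        0.11625199]), 'joint_efforts': array([ 2.20792003e-06, -4.48459375e+01, -2.31280196e+01, -2.28024805e-04,
        4.69398190e-03, -1.79274230e-05]), 'position': array([ 0.23009522, -0.49919389,  0.20681118]), 'tool_rot': array([[ 9.08225079e-01,  4.18481890e-01, -3.36052756e-04],
       [ 4.18481926e-01, -9.08224020e-01,  1.41649450e-03],
       [ 2.87566111e-04, -1.42712784e-03, -9.99998940e-01]]), 'ft_force': array([-0.49865186,  0.61859401, -0.64886127]), 'wrist_torque': array([-0.01850434,  0.01911579,  0.0242684 ]), 'grip_width': 0.08513330188723063}
side 47.95836371749198 311.186485554567 203.060308429094 [0.323 1.131 0.892]
[[-0.978 -0.206 -0.018]
 [-0.099  0.543 -0.834]
 [ 0.181 -0.814 -0.552]]
top 53.80711994230026 313.75712222851524 204.49785673162984 [ 0.394 -0.004  1.3  ]
[[-0.008 -1.    -0.   ]
 [-0.989  0.008 -0.15 ]
 [ 0.15  -0.001 -0.989]]
```

```bash
ls pics
```

```text
side0.npz
side0.png
top0.npz
top0.png
```

View pics/side0.png

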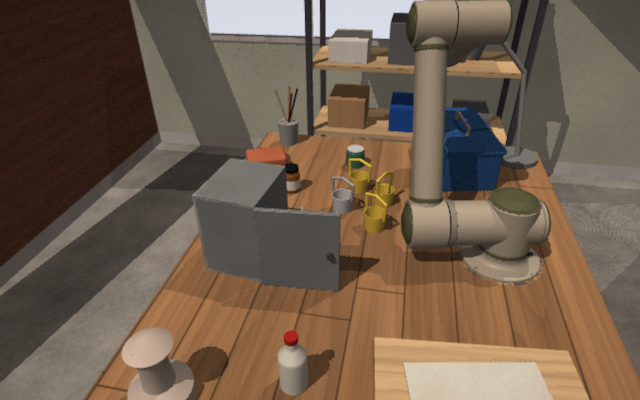

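View pics/top0.png

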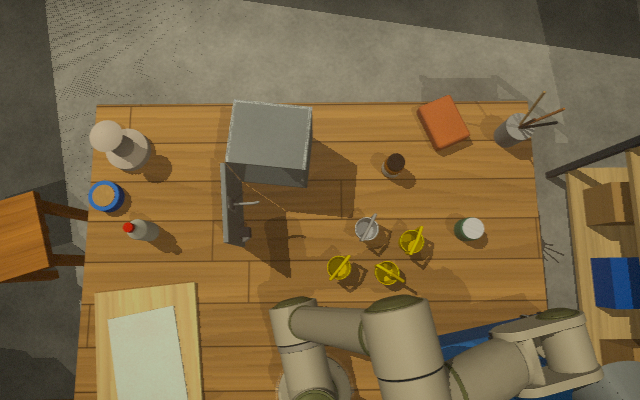

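The side view shows the grey pail at about (343,200) among three yellow ones, with the open door at (300,245). In the top view the pail is at (368,228), the door runs from (225,163) to (233,243), and the hook is at (245,203). I'll zoom in on these.

```bash
python3 - <<'E'
import cv2
a=cv2.imread('pics/side0.png');b=cv2.imread('pics/top0.png')
cv2.imwrite('pics/z1.png',cv2.resize(a[140:300,190:410],None,fx=3.6,fy=3.6,interpolation=cv2.INTER_CUBIC))
cv2.imwrite('pics/z2.png',cv2.resize(b[90:290,210:440],None,fx=3,fy=3,interpolation=cv2.INTER_CUBIC))
E
```

```text
(no output)
```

View pics/z1.png

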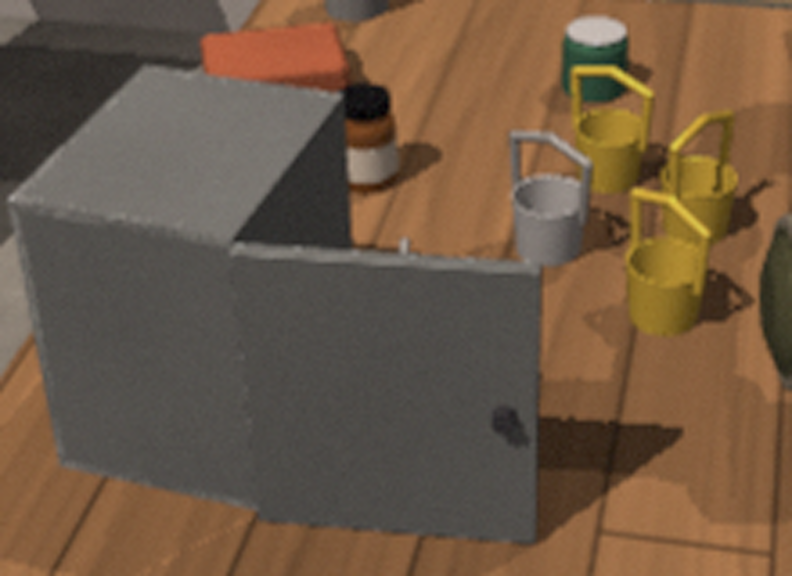

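View pics/z2.png

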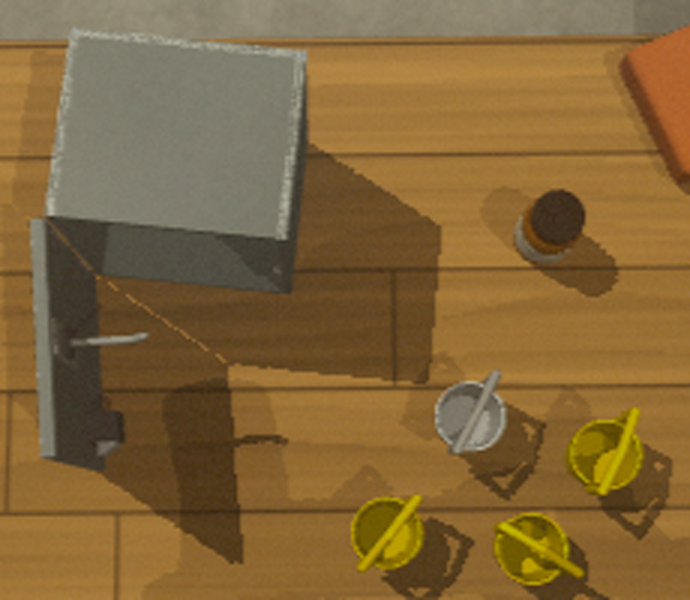

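```bash
python3 - <<'E'
from h import *
s=load('side0');t=load('top0')
Z=lambda x,y:(x/3+210,y/3+90)
S=lambda x,y:(x/3.6+190,y/3.6+140)
print('corners',onz(t,*Z(455,450),.112),onz(t,*Z(497,374),.112))
print('peak',onz(t,*Z(476,413),.125),tri(t,Z(476,413),s,S(549,138)))
print('cornersTri',tri(t,Z(456,449),s,S(587,163)),tri(t,Z(496,376),s,S(514,134)))
for n,p in dict(out_h=(30,220),out_f=(43,458),in_h=(45,220),in_f=(57,460),cabFL=(47,215),cabFR=(291,238),cabBL=(73,30),cabBR=(305,52)).items(): print(n,onz(t,*Z(*p),.26))
print('side doorouter top',onz(s,*S(235,248),.26),onz(s,*S(537,272),.26))
for n,p in dict(BL=(12,200),FL=(232,243),BR=(148,67),FR=(342,97)).items(): print(n,onz(s,*S(*p),.26))
print('hooktip',tri(t,Z(147,336),s,S(404,238)),onz(t,*Z(75,343),.21))
# pail mask
for n,im,z in(('top',t,0),):
  hsv=cv2.cvtColor(im['color'],cv2.COLOR_RGB2HSV)
for n,p,z in (('tin top',(470,229),.075),('jar',(394,163),.1),('glue',(129,228),.16)): print(n,onz(t,*p,z))
print('yellow', [onz(t,*Z(*p),.125).round(3) for p in((390,533),(538,545),(619,452))])
E
```

```text
corners [ 0.46546365 -0.14825914  0.112     ] [ 0.54188611 -0.19279701  0.112     ]
peak [ 0.50129035 -0.16856724  0.125     ] (array([ 0.501984  , -0.16861124,  0.12432473]), np.float64(0.0012638579983689283))
cornersTri (array([ 0.46519864, -0.14929086,  0.11269542]), np.float64(0.0024328014993571915)) (array([ 0.53975472, -0.19179878,  0.11158372]), np.float64(0.00030233321907810896))
out_h [0.66709027 0.24855695 0.26      ]
out_f [0.45242758 0.23119484 0.26      ]
in_h [0.66698133 0.23499401 0.26      ]
in_f [0.45058108 0.21887578 0.26      ]
cabFL [0.67161791 0.23330481 0.26      ]
cabFR [0.64850553 0.01265811 0.26      ]
cabBL [0.84790105 0.21371886 0.26      ]
cabBR [ 0.82473094 -0.00124047  0.26      ]
side doorouter top [0.66341421 0.24930229 0.26      ] [0.45210817 0.23997362 0.26      ]
BL [0.8441528  0.21889803 0.26      ]
FL [0.66741059 0.24370841 0.26      ]
BR [0.81861577 0.00374505 0.26      ]
FR [0.6448822  0.02562759 0.26      ]
hooktip (array([0.56728042, 0.14790814, 0.21305901]), np.float64(0.0005014433424315846)) [0.56194885 0.21543642 0.21      ]
tin top [ 0.49917388 -0.49105226  0.075     ]
jar [ 0.70583053 -0.25724403  0.1       ]
glue [0.5026878  0.53133869 0.16      ]
yellow [array([ 0.384, -0.081,  0.125]), array([ 0.371, -0.226,  0.125]), array([ 0.461, -0.309,  0.125])]
```

```bash
cat >> h.py <<'E'
from scipy.spatial.transform import Rotation as Ro
def toolR(nang,xang,th):
    a=np.radians(nang);t=np.radians(th);n=np.array([np.cos(a),np.sin(a),0])
    z=-n*np.sin(t)-np.array([0,0,1])*np.cos(t)
    b=np.radians(xang);x=np.array([np.cos(b),np.sin(b),0]); return np.c_[x,np.cross(z,x),z]
def go(Rt,G=None,back=0,tcp=None):
    o=observe(); R=o['tool_rot']
    rv=Ro.from_matrix(Rt@R.T).as_rotvec()
    if tcp is None: tcp=np.array(G)+(hold_point_z-back)*Rt[:,2]
    print('tcp',np.array(tcp).round(4),'d',(np.array(tcp)-o['position']).round(4),'rv',rv.round(4),np.degrees(np.linalg.norm(rv)).round(1))
    print('now',o['position'].round(4),'q',o['q'].round(1),'F',o['ft_force'].round(1),'w',round(o['grip_width'],4),'t',o['time_s'])
E
python3 - <<'E'
from h import *
a=np.radians(149.8); G=np.array([.5015+.027*np.cos(a),-.1686+.027*np.sin(a),.117])
go(toolR(-120.2,149.8,35),G,.1)
go(toolR(-120.2,-30.2,35),G,.1)
E
```

```text
tcp [ 0.4547 -0.1953  0.1836] d [ 0.2246  0.3039 -0.0233] rv [-0.036  -0.7475  2.1014] 127.8
now [ 0.2301 -0.4992  0.2069] q [-77.6  21.8  74.4  -0.   83.9 -12.3] F [ 0.2 -0.7  0.4] w 0.0852 t 0.1
tcp [ 0.4547 -0.1953  0.1836] d [ 0.2246  0.3039 -0.0233] rv [ 0.6323 -0.0299 -0.928 ] 64.4
now [ 0.2301 -0.4992  0.2069] q [-77.6  21.8  74.4  -0.   83.9 -12.3] F [ 0.2 -0.7  0.4] w 0.0852 t 0.1
```

Call:
{"api": "jog_arm", "payload": {"travel": [[0, 0, 0.01], [0.003, 0.004, 0.01], [0.006, 0.008, 0.01], [0.01, 0.013, 0.01], [0.012, 0.016, 0.01], [0.012, 0.017, 0.01], [0.013, 0.017, 0], [0.013, 0.017, 0], [0.013, 0.017, 0], [0.013, 0.017, 0], [0.013, 0.017, 0], [0.013, 0.017, 0], [0.013, 0.017, 0], [0.013, 0.017, 0], [0.013, 0.017, 0], [0.013, 0.017, 0], [0.013, 0.017, 0], [0.013, 0.017, 0], [0.013, 0.017, 0], [0.012, 0.017, 0]], "dr": [[-0.0018, -0.0374, 0.105], [-0.0018, -0.0374, 0.105], [-0.0018, -0.0374, 0.105], [-0.0018, -0.0374, 0.105], [-0.0018, -0.0374, 0.105], [-0.0018, -0.0374, 0.105], [-0.0018, -0.0374, 0.105], [-0.0018, -0.0374, 0.105], [-0.0018, -0.0374, 0.105], [-0.0018, -0.0374, 0.105], [-0.0018, -0.0374, 0.105], [-0.0018, -0.0374, 0.105], [-0.0018, -0.0374, 0.105], [-0.0018, -0.0374, 0.105], [-0.0018, -0.0374, 0.105], [-0.0018, -0.0374, 0.105], [-0.0018, -0.0374, 0.105], [-0.0018, -0.0374, 0.105], [-0.0018, -0.0374, 0.105], [-0.0018, -0.0374, 0.105]], "jaw": 0.045, "newtons": 60}}

```text
time_s: 1.77
position: [0.4546, -0.2026, 0.2671]
tool_rot: [[-0.866, 0.408, 0.289], [0.5, 0.708, 0.499], [-0.001, 0.576, -0.817]]
ft_force: [0.7, 0.3, -0.3]
grip_width: 0.045
```

```bash
python3 - <<'E'
from h import *
a=np.radians(149.8); G=np.array([.5015+.027*np.cos(a),-.1686+.027*np.sin(a),.117])
go(toolR(-120.2,149.8,35),G,.1)
snap('side','side1');snap('top','top1')
E
```

```text
tcp [ 0.4547 -0.1953  0.1836] d [ 0.0001  0.0073 -0.0835] rv [-0.0022  0.0022 -0.0035] 0.3
now [ 0.4546 -0.2026  0.2671] q [ -56.    17.1   80.1   31.6   98.4 -115.6] F [ 0.7  0.3 -0.3] w 0.045 t 1.7667
```

View pics/side1.png

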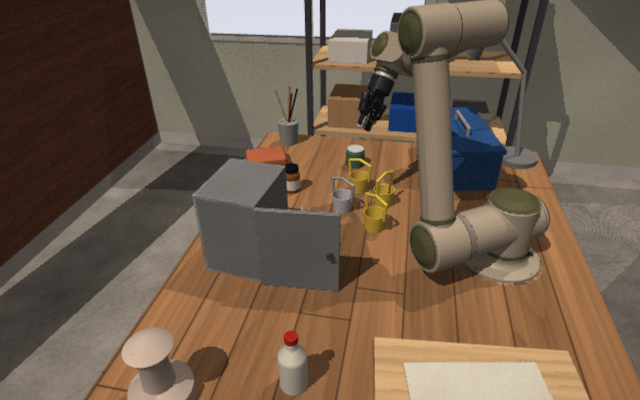

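The arm reached the leaned pose with the joints well inside their ranges. Next I'll descend and approach along the tool axis.

Call:
{"api": "jog_arm", "payload": {"travel": [[0, 0.001, -0.012], [0, 0.001, -0.012], [0, 0.001, -0.012], [0, 0.001, -0.012], [0, 0.001, -0.012], [0, 0.001, -0.012], [0, 0.001, -0.0115], [0.0029, 0.005, -0.0082], [0.0029, 0.005, -0.0082], [0.0029, 0.005, -0.0082], [0.0029, 0.005, -0.0082], [0.0029, 0.005, -0.0082], [0.0029, 0.005, -0.0082], [0, 0, 0], [0, 0, 0]], "dr": [[0, 0, 0], [0, 0, 0], [0, 0, 0], [0, 0, 0], [0, 0, 0], [0, 0, 0], [0, 0, 0], [0, 0, 0], [0, 0, 0], [0, 0, 0], [0, 0, 0], [0, 0, 0], [0, 0, 0], [0, 0, 0], [0, 0, 0]]}}

```text
time_s: 3.12
position: [0.4717, -0.1661, 0.1345]
tool_rot: [[-0.864, 0.412, 0.289], [0.504, 0.706, 0.497], [0.001, 0.575, -0.818]]
ft_force: [0.5, 0.4, 0.2]
grip_width: 0.0449
```

```bash
python3 - <<'E'
from h import *
a=np.radians(149.8); G=np.array([.5015+.027*np.cos(a),-.1686+.027*np.sin(a),.117])
go(toolR(-120.2,149.8,35),G,.0)
a=snap('side','side2')['color'];b=snap('top','top2')['color']
c=np.hstack([cv2.resize(a[110:250,290:430],(400,400),interpolation=2),cv2.resize(b[170:310,310:450],(400,400),interpolation=2)])
cv2.imwrite('pics/z3.png',c[:,:,::-1])
E
```

```text
tcp [ 0.4836 -0.1457  0.1017] d [ 0.0119  0.0204 -0.0328] rv [-0.0022  0.0003  0.0007] 0.1
now [ 0.4717 -0.1661  0.1345] q [ -51.8   24.2   93.7   33.    78.7 -123. ] F [0.5 0.4 0.2] w 0.0449 t 3.1167
```

View pics/z3.png

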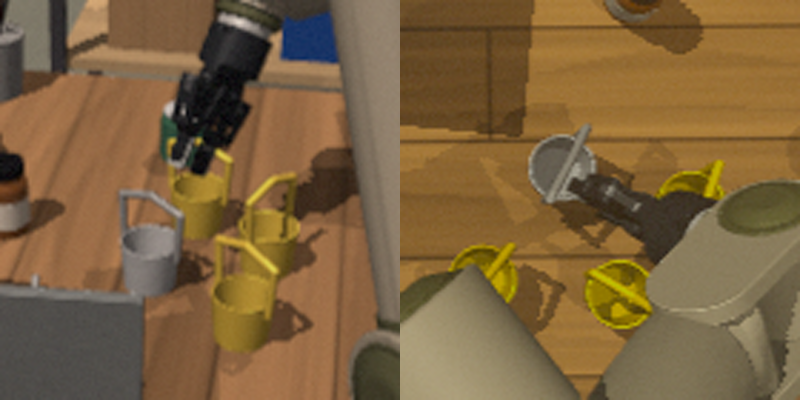

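```bash
python3 - <<'E'
from h import *
s=load('side2');t=load('top2')
print(proj(s,[.4717,-.1661,.1345]),proj(t,[.4717,-.1661,.1345]),proj(s,[.478,-.155,.117]))
print(tri(s,(355,168),t,(571/2.857-140+310,180/2.857+170)))
E
```

```text
[351.6 176.9] [368.6 237.4] [349.1 182.9]
(array([ 0.47173244, -0.16585596,  0.16981192]), np.float64(0.020153572882914295))
```

Call:
{"api": "jog_arm", "payload": {"travel": [[0.002, 0.0034, -0.0055], [0.002, 0.0034, -0.0055], [0.002, 0.0034, -0.0055], [0.002, 0.0034, -0.0055], [0.002, 0.0034, -0.0055], [0.002, 0.0034, -0.0055], [0, 0, 0], [0, 0, 0], [0, 0, 0]], "dr": [[0, 0, 0], [0, 0, 0], [0, 0, 0], [0, 0, 0], [0, 0, 0], [0, 0, 0], [0, 0, 0], [0, 0, 0], [0, 0, 0]]}}

```text
time_s: 3.97
position: [0.4837, -0.1462, 0.1018]
tool_rot: [[-0.864, 0.412, 0.29], [0.504, 0.707, 0.497], [-0.0, 0.575, -0.818]]
ft_force: [-0.0, 0.3, 0.6]
grip_width: 0.0456
```

```bash
python3 - <<'E'
from h import *
a=np.radians(149.8); G=np.array([.5015+.027*np.cos(a),-.1686+.027*np.sin(a),.117])
go(toolR(-120.2,149.8,35),G,.0)
a=snap('side','side3')['color'];b=snap('top','top3')['color']
c=np.hstack([cv2.resize(a[110:250,290:430],(400,400),interpolation=2),cv2.resize(b[170:310,310:450],(400,400),interpolation=2)])
cv2.imwrite('pics/z4.png',c[:,:,::-1])
E
```

```text
tcp [ 0.4836 -0.1457  0.1017] d [-0.0001  0.0005 -0.0001] rv [-0.0014  0.0009  0.0012] 0.1
now [ 0.4837 -0.1462  0.1018] q [ -49.2   26.7   96.4   34.6   73.1 -124.1] F [-0.   0.3  0.6] w 0.0456 t 3.9667
```

View pics/z4.png

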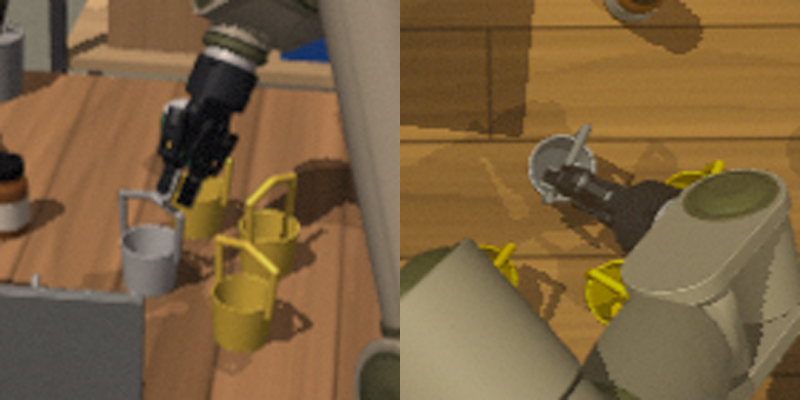

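The fingers straddle the bar on the near side, at about zoom (165,200). I'll close on it.

Call:
{"api": "jog_arm", "payload": {"travel": [[0, 0, 0], [0, 0, 0], [0, 0, 0], [0, 0, 0], [0, 0, 0], [0, 0, 0], [0, 0, 0], [0, 0, 0]], "dr": [[0, 0, 0], [0, 0, 0], [0, 0, 0], [0, 0, 0], [0, 0, 0], [0, 0, 0], [0, 0, 0], [0, 0, 0]], "jaw": 0, "newtons": 60}}

```text
time_s: 4.73
position: [0.4837, -0.1463, 0.1023]
tool_rot: [[-0.864, 0.412, 0.29], [0.504, 0.707, 0.497], [-0.001, 0.575, -0.818]]
ft_force: [-2.0, -0.4, 5.8]
grip_width: 0.0001
```

Call:
{"api": "jog_arm", "payload": {"travel": [[0, 0, 0.002], [0, 0, 0.004], [0, 0, 0.008], [0, 0, 0.012], [0, 0, 0.014], [0, 0, 0.014], [0, 0, 0.014], [0, 0, 0.014], [0, 0, 0.014], [0, 0, 0.014], [0, 0, 0.012], [0, 0, 0.008], [0, 0, 0.004], [0, 0, 0.002], [0, 0, 0], [0, 0, 0]], "dr": [[0, 0, 0], [0, 0, 0], [0, 0, 0], [0, 0, 0], [0, 0, 0], [0, 0, 0], [0, 0, 0], [0, 0, 0], [0, 0, 0], [0, 0, 0], [0, 0, 0], [0, 0, 0], [0, 0, 0], [0, 0, 0], [0, 0, 0], [0, 0, 0]]}}

```text
time_s: 6.07
position: [0.4834, -0.146, 0.2373]
tool_rot: [[-0.864, 0.413, 0.289], [0.504, 0.706, 0.497], [0.001, 0.575, -0.818]]
ft_force: [-0.2, 0.0, 0.6]
grip_width: -0.0001
```

```bash
python3 - <<'E'
from h import *
Rt=toolR(-85.75,184.25,35)
# hook target: staging out along n by 0.1
n=np.array([np.cos(np.radians(-85.75)),np.sin(np.radians(-85.75)),0]);g=-np.array([np.cos(np.radians(4.25)),np.sin(np.radians(4.25)),0])
H=np.array([.563,.167,0]); 
go(Rt,H+.12*n+.027*g+[0,0,.246-.008],0)
a=snap('side','side4')['color'];b=snap('top','top4')['color']
c=np.hstack([cv2.resize(a[60:260,250:450],(400,400),interpolation=2),cv2.resize(b[170:310,310:450],(400,400),interpolation=2)])
cv2.imwrite('pics/z5.png',c[:,:,::-1])
E
```

```text
tcp [0.5442 0.056  0.2227] d [ 0.0608  0.202  -0.0146] rv [-2.200e-03 -6.000e-04  6.026e-01] 34.5
now [ 0.4834 -0.146   0.2373] q [ -49.2   17.2   85.2   32.9   90.4 -112.4] F [-0.2  0.   0.6] w -0.0001 t 6.0667
```

View pics/z5.png

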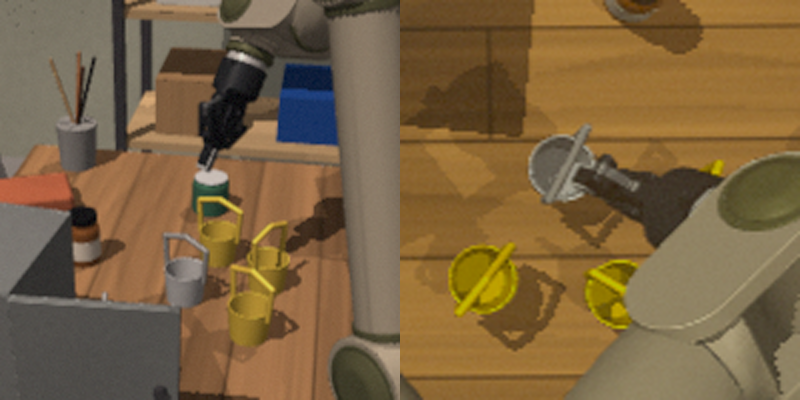

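```bash
python3 - <<'E'
from h import *
s=load('side4');t=load('top4')
a=s['color'];b=t['color']
print(proj(s,[.4834,-.146,.2373]),proj(t,[.4834,-.146,.2373]))
c=np.hstack([cv2.resize(a[120:220,320:400],(384,480),interpolation=2),cv2.resize(b[205:285,335:399],(384,480),interpolation=2)])
cv2.imwrite('pics/z6.png',c[:,:,::-1])
E
```

```text
[348.2 151.7] [366.2 230.5]
```

View pics/z6.png

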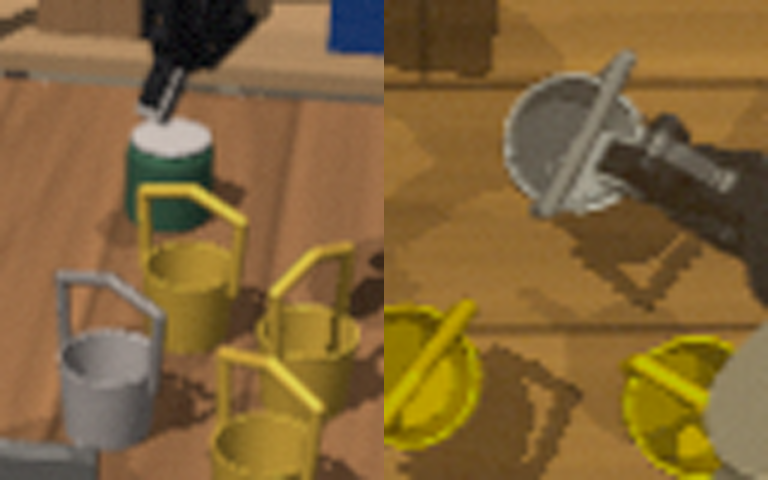

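```bash
python3 - <<'E'
from h import *
s=load('side4');t=load('top4')
S=lambda x,y:(x/4.8+320,y/4.8+120)
T=lambda x,y:((x-384)/6+335,y/6+205)
for ps,pt in(((153,120),(603,165)),((147,108),(603,150)),((160,123),(603,175))):
  p,e=tri(s,S(*ps),t,T(*pt)); d=p-[.4834,-.146,.2373]; print(p.round(4),e.round(4), (toolR(-120.2,149.8,35).T@d).round(4))
print('peak',tri(t,T(588,132),s,S(108,280)))
print('corn',tri(t,T(540,212),s,S(160,318)),tri(t,T(630,57),s,S(62,276)))
E
```

```text
[ 0.475  -0.1574  0.2563] 0.0027 [ 0.0015 -0.0006 -0.0236]
[ 0.48   -0.1563  0.2652] 0.0045 [-0.0023  0.0073 -0.029 ]
[ 0.4705 -0.1575  0.2544] 0.0032 [ 0.0053 -0.0037 -0.0235]
peak (array([ 0.50309984, -0.16984065,  0.12362161]), np.float64(0.0006176292559391584))
corn (array([ 0.46358497, -0.1464475 ,  0.11075528]), np.float64(0.0019399317444104586)) (array([ 0.54114989, -0.19442674,  0.10904975]), np.float64(0.0032050967271575665))
```

The grasp missed: the jaw closed to 0. Both views put the visible fingertips about 24 mm behind the reported TCP, along the tool axis only. That fits the 5.8 N contact, since the tips rested on top of the bar. I'll retry about 19 mm deeper.

Call:
{"api": "jog_arm", "payload": {"travel": [[-0.002, -0.003, -0.003], [-0.0024, -0.0045, -0.008], [-0.0024, -0.0046, -0.012], [-0.0024, -0.0046, -0.014], [-0.0024, -0.0046, -0.014], [-0.0024, -0.0046, -0.014], [-0.0024, -0.0046, -0.013], [0, 0, -0.008], [0.0023, 0.004, -0.0066], [0.0023, 0.004, -0.0066], [0.0023, 0.004, -0.0066], [0.0023, 0.004, -0.0066], [0.0023, 0.004, -0.0066], [0.0023, 0.004, -0.0066], [0.0023, 0.004, -0.0066], [0.0023, 0.004, -0.0066], [0, 0, 0], [0, 0, 0]], "dr": [[0, 0, 0], [0, 0, 0], [0, 0, 0], [0, 0, 0], [0, 0, 0], [0, 0, 0], [0, 0, 0], [0, 0, 0], [0, 0, 0], [0, 0, 0], [0, 0, 0], [0, 0, 0], [0, 0, 0], [0, 0, 0], [0, 0, 0], [0, 0, 0], [0, 0, 0], [0, 0, 0]], "jaw": 0.045}}

```text
time_s: 7.67
position: [0.4856, -0.1443, 0.0987]
tool_rot: [[-0.864, 0.412, 0.289], [0.504, 0.706, 0.497], [0.001, 0.575, -0.818]]
ft_force: [0.8, -1.3, 0.6]
grip_width: 0.045
```

```bash
python3 - <<'E'
from h import *
go(toolR(-120.2,149.8,35),[.4789,-.1556,.117],-(.038-.0187))
a=snap('side','side5')['color'];b=snap('top','top5')['color']
c=np.hstack([cv2.resize(a[140:240,320:400],(384,480),interpolation=2),cv2.resize(b[205:285,335:399],(384,480),interpolation=2)])
cv2.imwrite('pics/z7.png',c[:,:,::-1])
E
```

```text
tcp [ 0.4899 -0.1368  0.0859] d [ 0.0043  0.0075 -0.0128] rv [-0.0021  0.0004  0.0009] 0.1
now [ 0.4856 -0.1443  0.0987] q [ -48.9   27.1   96.5   34.8   72.7 -124.1] F [ 0.8 -1.3  0.6] w 0.045 t 7.6667
```

View pics/z7.png

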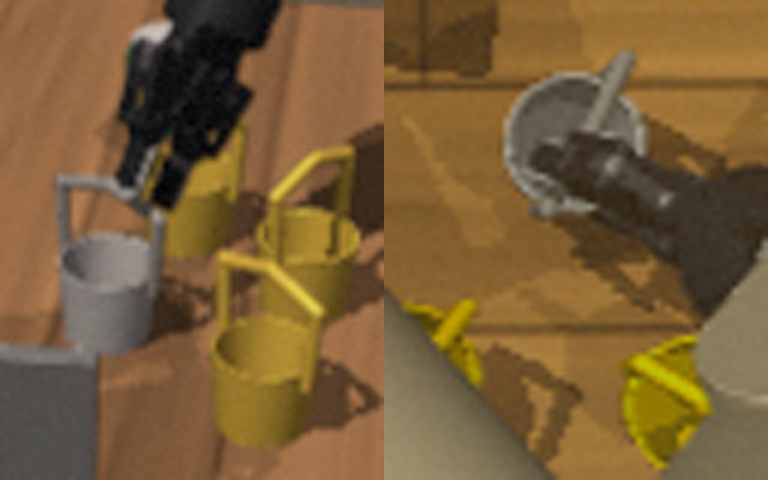

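Call:
{"api": "jog_arm", "payload": {"travel": [[0.0015, 0.0025, -0.0042], [0.0015, 0.0025, -0.0042], [0.0015, 0.0025, -0.0042], [0, 0, 0], [0, 0, 0]], "dr": [[0, 0, 0], [0, 0, 0], [0, 0, 0], [0, 0, 0], [0, 0, 0]]}}

```text
time_s: 8.18
position: [0.49, -0.1368, 0.0861]
tool_rot: [[-0.864, 0.413, 0.289], [0.504, 0.706, 0.497], [0.001, 0.575, -0.818]]
ft_force: [-0.8, 0.0, 0.5]
grip_width: 0.0448
```

Call:
{"api": "jog_arm", "payload": {"travel": [[0, 0, 0], [0, 0, 0], [0, 0, 0], [0, 0, 0], [0, 0, 0], [0, 0, 0], [0, 0, 0], [0, 0, 0]], "dr": [[0, 0, 0], [0, 0, 0], [0, 0, 0], [0, 0, 0], [0, 0, 0], [0, 0, 0], [0, 0, 0], [0, 0, 0]], "jaw": 0}}

```text
time_s: 8.85
position: [0.4907, -0.1377, 0.0869]
tool_rot: [[-0.863, 0.412, 0.292], [0.505, 0.707, 0.495], [-0.002, 0.575, -0.818]]
ft_force: [2.0, -0.9, 5.1]
grip_width: 0.0076
```

```bash
python3 - <<'E'
from h import *
go(toolR(-120.2,149.8,35),[.4789,-.1556,.117],-(.038-.0187))
a=snap('side','side6')['color'];b=snap('top','top6')['color']
c=np.hstack([cv2.resize(a[140:240,320:400],(384,480),interpolation=2),cv2.resize(b[205:285,335:399],(384,480),interpolation=2)])
cv2.imwrite('pics/z8.png',c[:,:,::-1])
E
```

```text
tcp [ 0.4899 -0.1368  0.0859] d [-0.0009  0.001  -0.001 ] rv [-0.      0.0028  0.0018] 0.2
now [ 0.4907 -0.1377  0.0869] q [ -47.9   28.1   97.2   35.6   70.6 -124.6] F [ 2.  -0.9  5.1] w 0.0076 t 8.85
```

View pics/z8.png

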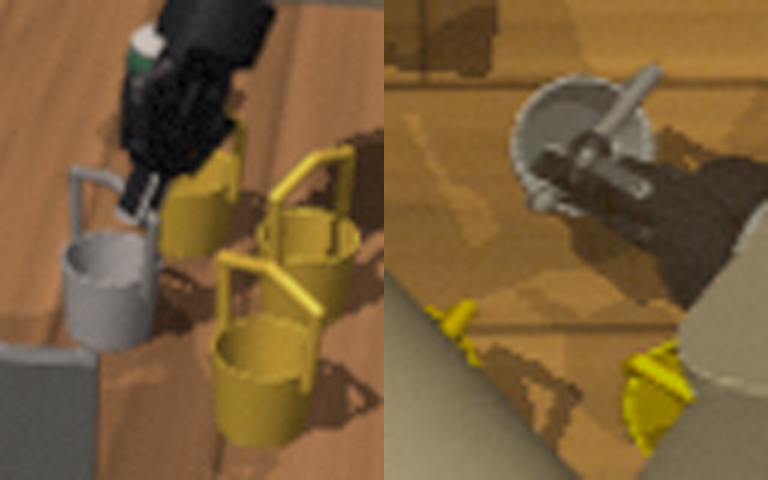

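The jaw reads 7.6 mm, so the bar is held close to the tips. The pail also yawed about 12°, because the sloped bar aligned itself to the leaned pads. I'll reopen and go 9 mm deeper for a full pad hold.

Call:
{"api": "jog_arm", "payload": {"travel": [[0, 0, 0], [0, 0, 0], [0, 0, 0], [0.0009, 0.0015, -0.0025], [0.0009, 0.0015, -0.0025], [0.0009, 0.0015, -0.0025], [0, 0, 0], [0, 0, 0]], "dr": [[0, 0, 0], [0, 0, 0], [0, 0, 0], [0, 0, 0], [0, 0, 0], [0, 0, 0], [0, 0, 0], [0, 0, 0]], "jaw": 0.035}}

```text
time_s: 9.62
position: [0.4927, -0.1323, 0.0786]
tool_rot: [[-0.864, 0.413, 0.289], [0.504, 0.706, 0.497], [0.001, 0.575, -0.818]]
ft_force: [-0.6, 0.2, 0.4]
grip_width: 0.0351
```

Call:
{"api": "jog_arm", "payload": {"travel": [[0, 0, 0], [0, 0, 0], [0, 0, 0], [0, 0, 0], [0, 0, 0], [0, 0, 0], [0, 0, 0], [0, 0, 0]], "dr": [[0, 0, 0], [0, 0, 0], [0, 0, 0], [0, 0, 0], [0, 0, 0], [0, 0, 0], [0, 0, 0], [0, 0, 0]], "jaw": 0}}

```text
time_s: 10.28
position: [0.4936, -0.1316, 0.0807]
tool_rot: [[-0.864, 0.41, 0.292], [0.504, 0.705, 0.499], [-0.002, 0.578, -0.816]]
ft_force: [1.9, 5.7, 13.4]
grip_width: 0.0079
```

```bash
python3 - <<'E'
from h import *
go(toolR(-120.2,149.8,35),[.4789,-.1556,.117],-(.038-.0187))
a=snap('side','side7')['color'];b=snap('top','top7')['color']
c=np.hstack([cv2.resize(a[140:240,320:400],(384,480),interpolation=2),cv2.resize(b[205:285,335:399],(384,480),interpolation=2)])
cv2.imwrite('pics/z9.png',c[:,:,::-1])
E
```

```text
tcp [ 0.4899 -0.1368  0.0859] d [-0.0038 -0.0052  0.0051] rv [-0.004   0.0042  0.0008] 0.3
now [ 0.4936 -0.1316  0.0807] q [ -47.2   28.7   97.7   36.2   69.6 -124.9] F [ 1.9  5.7 13.4] w 0.0079 t 10.2833
```

View pics/z9.png

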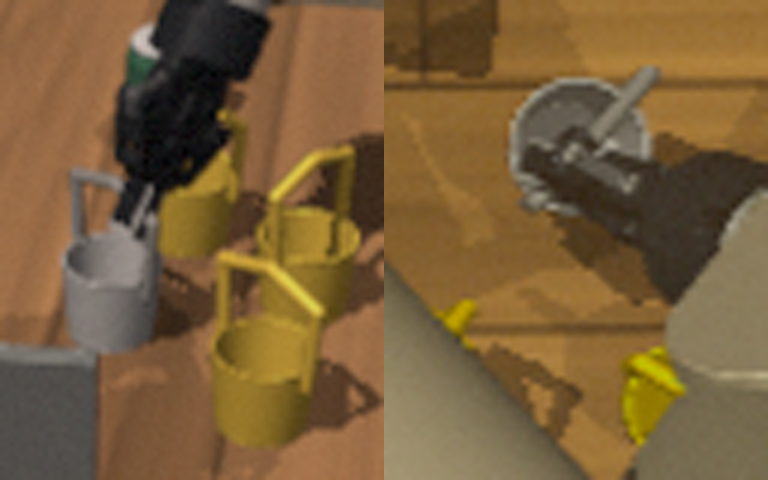

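Call:
{"api": "jog_arm", "payload": {"travel": [[0, 0, 0.002], [0, 0, 0.003], [0, 0, 0.005], [0, 0, 0.006], [0, 0, 0.006], [0, 0, 0.004], [0, 0, 0.003], [0, 0, 0.001], [0, 0, 0], [0, 0, 0]], "dr": [[0, 0, 0], [0, 0, 0], [0, 0, 0], [0, 0, 0], [0, 0, 0], [0, 0, 0], [0, 0, 0], [0, 0, 0], [0, 0, 0], [0, 0, 0]], "newtons": 70}}

```text
time_s: 11.22
position: [0.4927, -0.1325, 0.1087]
tool_rot: [[-0.864, 0.413, 0.29], [0.504, 0.706, 0.497], [0.0, 0.575, -0.818]]
ft_force: [0.2, -0.1, -2.2]
grip_width: 0.0075
```

```bash
python3 - <<'E'
from h import *
go(toolR(-120.2,149.8,35),[.4789,-.1556,.117],-(.038-.0187))
a=snap('side','side8')['color'];b=snap('top','top8')['color']
c=np.hstack([cv2.resize(a[140:240,320:400],(384,480),interpolation=2),cv2.resize(b[205:285,335:399],(384,480),interpolation=2)])
cv2.imwrite('pics/z10.png',c[:,:,::-1])
E
```

```text
tcp [ 0.4899 -0.1368  0.0859] d [-0.0028 -0.0042 -0.0228] rv [-0.0018  0.0005  0.0013] 0.1
now [ 0.4927 -0.1325  0.1087] q [ -47.3   26.1   95.9   35.1   73.1 -122.1] F [ 0.2 -0.1 -2.2] w 0.0075 t 11.2167
```

View pics/z10.png

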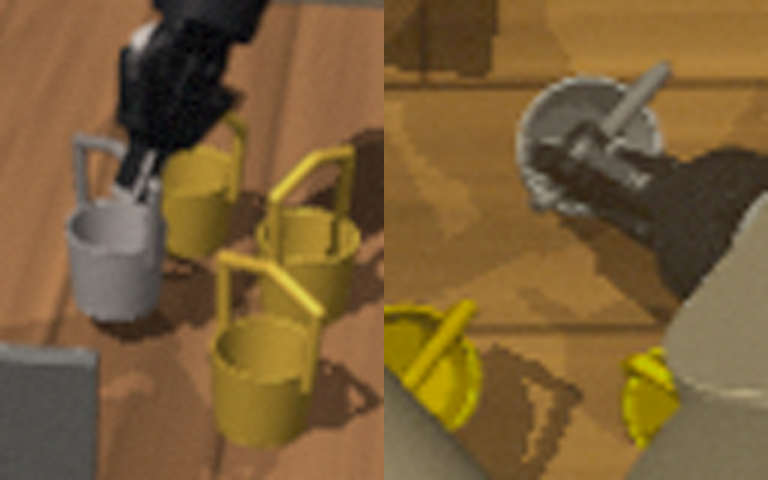

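The pail is lifted at 0.22 kg (Fz −2.2 N) and hangs upright in the grip. I'll raise it, turn it and move it to a staging point in front of the hook.

Call:
{"api": "jog_arm", "payload": {"travel": [[0, 0, 0.005], [0, 0, 0.01], [0, 0.002, 0.013], [0, 0.005, 0.014], [0.002, 0.008, 0.014], [0.004, 0.012, 0.014], [0.004, 0.013, 0.014], [0.005, 0.014, 0.014], [0.005, 0.014, 0.014], [0.005, 0.014, 0.012], [0.005, 0.014, 0.006], [0.005, 0.014, 0.004], [0.005, 0.014, 0], [0.005, 0.014, 0], [0.005, 0.014, 0], [0.005, 0.013, 0], [0.004, 0.01, 0], [0.003, 0.008, 0], [0.002, 0.005, 0], [0.001, 0.002, 0]], "dr": [[0, 0, 0.01], [0, 0, 0.02], [0, 0, 0.03], [0, 0, 0.04], [0, 0, 0.05], [0, 0, 0.05], [0, 0, 0.05], [0, 0, 0.05], [0, 0, 0.05], [0, 0, 0.05], [0, 0, 0.05], [0, 0, 0.05], [0, 0, 0.05], [0, 0, 0.05], [0, 0, 0.05], [0, 0, 0.05], [0, 0, 0.04], [0, 0, 0.03], [0, 0, 0.02], [0, 0, 0.01]]}}

```text
time_s: 12.98
position: [0.5579, 0.0579, 0.2428]
tool_rot: [[-0.963, -0.221, -0.155], [-0.27, 0.788, 0.554], [0.0, 0.575, -0.818]]
ft_force: [0.0, 0.3, -2.0]
grip_width: 0.0076
```

Call:
{"api": "jog_arm", "payload": {"travel": [[0, 0, 0], [0, 0, 0], [0, 0, 0], [0, 0, 0]], "dr": [[0, 0, 0], [0, 0, 0], [0, 0, 0], [0, 0, 0]]}}

```text
time_s: 13.32
position: [0.5577, 0.0569, 0.2429]
tool_rot: [[-0.964, -0.219, -0.154], [-0.267, 0.788, 0.554], [0.0, 0.575, -0.818]]
ft_force: [0.6, -0.6, -1.9]
grip_width: 0.0081
```

```bash
python3 - <<'E'
from h import *
o=observe();print(o['position'].round(4),o['q'].round(1),o['ft_force'].round(1),o['grip_width'],o['time_s'])
a=snap('side','side9')['color'];b=snap('top','top9')['color']
c=np.hstack([cv2.resize(a[120:260,230:350],(396,462),interpolation=2),cv2.resize(b[150:262,220:316],(396,462),interpolation=2)])
cv2.imwrite('pics/z11.png',c[:,:,::-1]); cv2.imwrite('pics/s9.png',a[:,:,::-1])
E
```

```text
[0.5577 0.0569 0.2429] [ -20.5   28.4   65.9   28.9  106.  -122.9] [ 0.6 -0.6 -1.9] 0.008060662027802042 13.3167
```

View pics/z11.png

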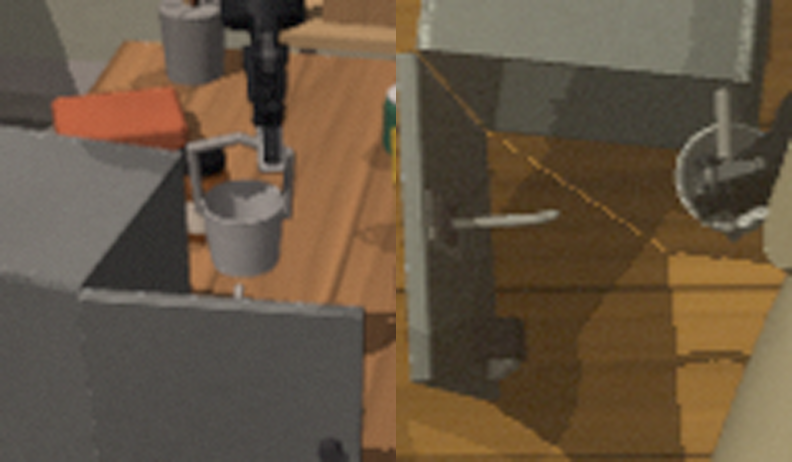

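View pics/s9.png

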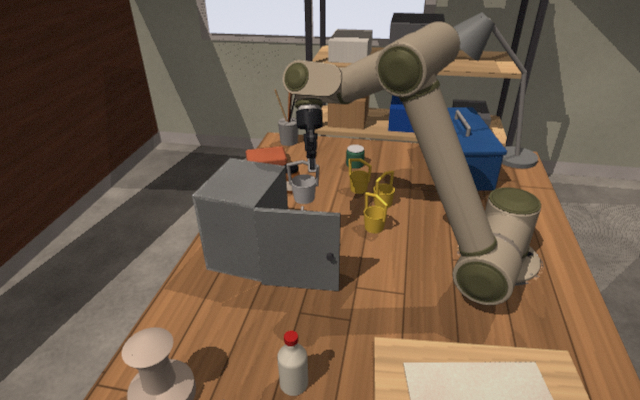

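```bash
python3 - <<'E'
from h import *
s=load('side9');t=load('top9')
S=lambda x,y:(x/3.3+230,y/3.3+120)
T=lambda x,y:((x-396)/4.125+220,y/4.125+150)
A,e1=tri(t,T(722,92),s,S(191,147));B,e2=tri(t,T(735,233),s,S(289,156))
print(A,e1,B,e2,np.linalg.norm(A-B),np.degrees(np.arctan2(*(A-B)[1::-1])))
m=(A+B)/2;print('peak est',m+[0,0,.013])
print('bottom', tri(t,T(728,165),s,S(244,270)))
print('hook root/tip',tri(t,T(557,214),s,S(239,288)), [onz(t,*T(*p),.205) for p in((460,224),(535,217),(557,214))])
print('door in top edge',[onz(t,*T(*p),.26) for p in((421,55),(430,380))],'outer',[onz(t,*T(*p),.26) for p in((399,55),(410,380))])
print('latch',onz(t,*T(505,362),.2))
E
```

```text
[0.6354102  0.03348244 0.27348592] 0.0036143814856336247 [0.54696812 0.0259671  0.26833046] 0.0023979711760150914 0.08891041061346411 4.857024874542345
peak est [0.59118916 0.02972477 0.28390819]
bottom (array([0.60112476, 0.03273769, 0.15100873]), np.float64(0.022487810132636694))
hook root/tip (array([0.5674671 , 0.14820938, 0.20958393]), np.float64(0.0019181315527296914)) [array([0.56279477, 0.21499543, 0.205     ]), array([0.56721398, 0.16396234, 0.205     ]), array([0.56916517, 0.14898847, 0.205     ])]
door in top edge [array([0.66695822, 0.23211703, 0.26      ]), array([0.45377621, 0.22094655, 0.26      ])] outer [array([0.66707443, 0.24658416, 0.26      ]), array([0.45387838, 0.233704  , 0.26      ])]
latch [0.46896276 0.18352038 0.2       ]
```

Call:
{"api": "jog_arm", "payload": {"travel": [[-0.002, 0, -0.003], [-0.004, 0, -0.006], [-0.004, 0, -0.007], [-0.005, 0.002, -0.007], [-0.004, 0.004, -0.007], [-0.004, 0.005, -0.006], [-0.002, 0.006, -0.003], [0, 0.006, 0], [0, 0.006, 0], [0, 0.005, 0], [0, 0.003, 0], [0, 0.002, 0], [0, 0, 0], [0, 0, 0], [0, 0, 0]], "dr": [[0, 0, 0], [0, 0, 0], [0, 0, 0], [0, 0, 0], [0, 0, 0], [0, 0, 0], [0, 0, 0], [0, 0, 0], [0, 0, 0], [0, 0, 0], [0, 0, 0], [0, 0, 0], [0, 0, 0], [0, 0, 0], [0, 0, 0]]}}

```text
time_s: 14.67
position: [0.5329, 0.0962, 0.2038]
tool_rot: [[-0.963, -0.219, -0.154], [-0.268, 0.788, 0.554], [0.0, 0.575, -0.818]]
ft_force: [-0.4, -0.6, -2.3]
grip_width: 0.0079
```

```bash
python3 - <<'E'
from h import *
o=observe();print(o['position'].round(4),o['q'].round(1),o['ft_force'].round(1),o['grip_width'],o['time_s'])
a=snap('side','side10')['color'];b=snap('top','top10')['color']
c=np.hstack([cv2.resize(a[120:260,230:350],(396,462),interpolation=2),cv2.resize(b[150:262,220:316],(396,462),interpolation=2)])
cv2.imwrite('pics/z12.png',c[:,:,::-1])
E
```

```text
[0.5329 0.0962 0.2038] [ -17.6   27.2   74.8   29.1   97.9 -124.2] [-0.4 -0.6 -2.3] 0.007945636565054124 14.6667
```

View pics/z12.png

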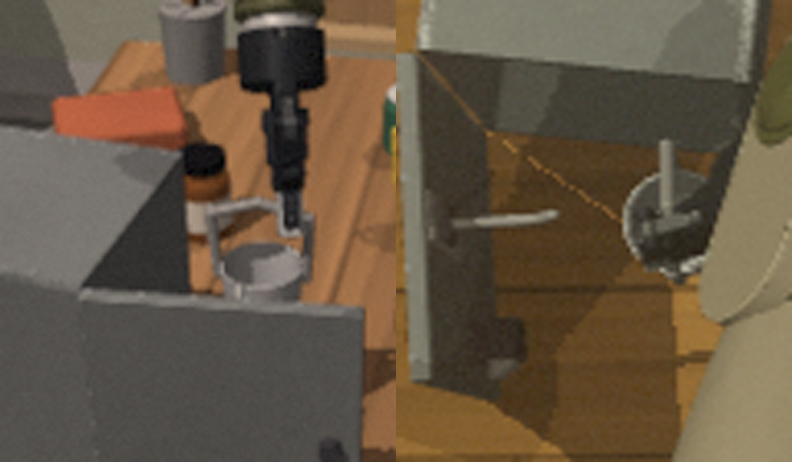

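```bash
python3 - <<'E'
from h import *
s=load('side10');t=load('top10')
S=lambda x,y:(x/3.3+230,y/3.3+120)
T=lambda x,y:((x-396)/4.125+220,y/4.125+150)
A,e1=tri(t,T(666,143),s,S(213,208));B,e2=tri(t,T(678,280),s,S(310,216))
print(A,e1,B,e2,np.linalg.norm(A-B),np.degrees(np.arctan2(*(A-B)[1::-1])))
print('peak est',(A+B)/2+[0,0,.013])
print(tri(t,T(671,208),s,S(266,204)))
for X in([.566,.165,.207],[.566,.07,.246]):print(proj(t,X)*4.125-np.array([220,150])*4.125+[396,0],proj(s,X)*3.3-np.array([230,120])*3.3)
E
```

```text
[0.60860759 0.072076   0.23740658] 0.005319779107850103 [0.52118988 0.06471835 0.23352765] 0.0027160648929794957 0.08781250921981612 4.8110498814907325
peak est [0.56489873 0.06839718 0.24846712]
(array([0.56319815, 0.06818643, 0.24391625]), np.float64(0.006223709767174099))
[532.95   218.2125] [234.96 301.95]
[668.6625 207.9   ] [258.72 201.96]
```

Call:
{"api": "jog_arm", "payload": {"travel": [[0, 0.002, 0], [0, 0.004, 0], [0, 0.006, 0], [0, 0.007, 0], [0, 0.007, 0], [0, 0.007, 0], [0, 0.007, 0], [0, 0.007, 0], [0, 0.007, 0], [0, 0.007, 0], [0, 0.007, 0], [0, 0.007, 0], [0, 0.007, 0], [0, 0.006, 0], [0, 0.005, 0], [0, 0.003, 0], [0, 0.001, 0], [0, 0, 0], [0, 0, 0], [0, 0, 0]], "dr": [[0, 0, 0], [0, 0, 0], [0, 0, 0], [0, 0, 0], [0, 0, 0], [0, 0, 0], [0, 0, 0], [0, 0, 0], [0, 0, 0], [0, 0, 0], [0, 0, 0], [0, 0, 0], [0, 0, 0], [0, 0, 0], [0, 0, 0], [0, 0, 0], [0, 0, 0], [0, 0, 0], [0, 0, 0], [0, 0, 0]]}}

```text
time_s: 16.43
position: [0.5329, 0.1931, 0.2038]
tool_rot: [[-0.963, -0.219, -0.154], [-0.268, 0.788, 0.554], [0.0, 0.575, -0.818]]
ft_force: [-0.8, 1.0, -3.1]
grip_width: 0.0077
```

```bash
python3 - <<'E'
from h import *
o=observe();print(o['position'].round(4),o['q'].round(1),o['ft_force'].round(1),o['wrist_torque'].round(2),o['grip_width'],o['time_s'])
a=snap('side','side11')['color'];b=snap('top','top11')['color']
c=np.hstack([cv2.resize(a[120:260,230:350],(396,462),interpolation=2),cv2.resize(b[150:262,220:316],(396,462),interpolation=2)])
cv2.imwrite('pics/z13.png',c[:,:,::-1])
E
```

```text
[0.5329 0.1931 0.2038] [  -8.    27.    75.1   31.8   93.  -116.2] [-0.8  1.  -3.1] [-0.49 -0.06 -0.06] 0.007705898435925944 16.4333
```

View pics/z13.png

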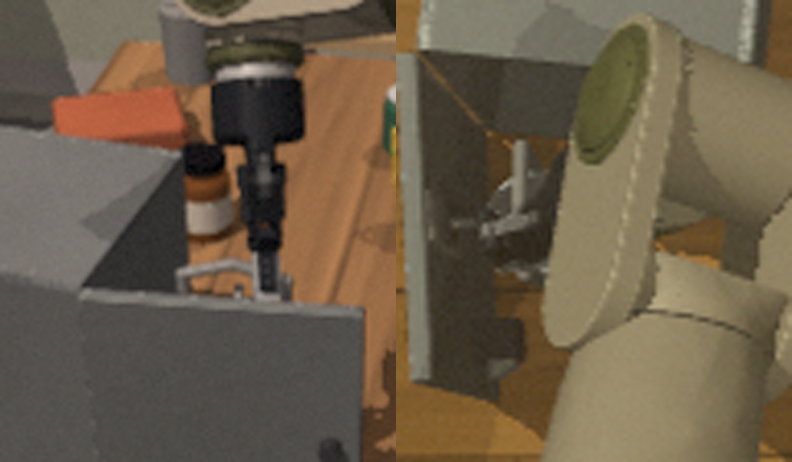

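Call:
{"api": "jog_arm", "payload": {"travel": [[0, 0, -0.001], [0, 0, -0.002], [0, 0, -0.002], [0, 0, -0.002], [0, 0, -0.002], [0, 0, -0.002], [0, 0, -0.002], [0, 0, -0.002], [0, 0, -0.001], [0, 0, -0.001], [0, 0, -0.001], [0, 0, -0.001], [0, 0, -0.001], [0, 0, 0]], "dr": [[0, 0, 0], [0, 0, 0], [0, 0, 0], [0, 0, 0], [0, 0, 0], [0, 0, 0], [0, 0, 0], [0, 0, 0], [0, 0, 0], [0, 0, 0], [0, 0, 0], [0, 0, 0], [0, 0, 0], [0, 0, 0]]}}

```text
time_s: 17.7
position: [0.5327, 0.1934, 0.1836]
tool_rot: [[-0.963, -0.219, -0.155], [-0.268, 0.788, 0.554], [0.0, 0.575, -0.818]]
ft_force: [-0.1, 0.4, -3.0]
grip_width: 0.0074
```

Call:
{"api": "jog_arm", "payload": {"travel": [[0, 0, -0.001], [0, 0, -0.001], [0, 0, -0.001], [0, 0, -0.001], [0, 0, 0]], "dr": [[0, 0, 0], [0, 0, 0], [0, 0, 0], [0, 0, 0], [0, 0, 0]]}}

```text
time_s: 18.12
position: [0.5327, 0.1934, 0.1796]
tool_rot: [[-0.963, -0.219, -0.155], [-0.268, 0.788, 0.554], [0.001, 0.575, -0.818]]
ft_force: [-0.5, -0.6, -2.4]
grip_width: 0.0079
```

Call:
{"api": "jog_arm", "payload": {"travel": [[0, 0, -0.001], [0, 0, -0.001], [0, 0, -0.001], [0, 0, 0]], "dr": [[0, 0, 0], [0, 0, 0], [0, 0, 0], [0, 0, 0]]}}

```text
time_s: 18.45
position: [0.5327, 0.1934, 0.1766]
tool_rot: [[-0.963, -0.219, -0.155], [-0.268, 0.788, 0.554], [0.0, 0.575, -0.818]]
ft_force: [0.5, -0.3, -2.7]
grip_width: 0.0074
```

Call:
{"api": "jog_arm", "payload": {"travel": [[0, 0, -0.001], [0, 0, -0.001], [0, 0, -0.001], [0, 0, 0]], "dr": [[0, 0, 0], [0, 0, 0], [0, 0, 0], [0, 0, 0]]}}

```text
time_s: 18.78
position: [0.5327, 0.1934, 0.1736]
tool_rot: [[-0.963, -0.219, -0.155], [-0.268, 0.788, 0.554], [0.001, 0.575, -0.818]]
ft_force: [0.4, -0.1, -2.2]
grip_width: 0.0082
```

Call:
{"api": "jog_arm", "payload": {"travel": [[0, 0, -0.001], [0, 0, -0.001], [0, 0, -0.001], [0, 0, 0]], "dr": [[0, 0, 0], [0, 0, 0], [0, 0, 0], [0, 0, 0]]}}

```text
time_s: 19.12
position: [0.5327, 0.1934, 0.1706]
tool_rot: [[-0.963, -0.219, -0.155], [-0.268, 0.788, 0.554], [0.001, 0.575, -0.818]]
ft_force: [0.0, -0.6, -2.7]
grip_width: 0.008
```

Call:
{"api": "jog_arm", "payload": {"travel": [[0, 0, -0.001], [0, 0, -0.001], [0, 0, 0]], "dr": [[0, 0, 0], [0, 0, 0], [0, 0, 0]]}}

```text
time_s: 19.37
position: [0.5327, 0.1934, 0.1686]
tool_rot: [[-0.963, -0.219, -0.155], [-0.268, 0.788, 0.554], [0.0, 0.575, -0.818]]
ft_force: [-0.1, -0.5, -2.1]
grip_width: 0.008
```

Call:
{"api": "jog_arm", "payload": {"travel": [[0, 0, -0.001], [0, 0, -0.001], [0, 0, 0]], "dr": [[0, 0, 0], [0, 0, 0], [0, 0, 0]]}}

```text
time_s: 19.62
position: [0.5329, 0.1934, 0.1669]
tool_rot: [[-0.963, -0.22, -0.154], [-0.268, 0.788, 0.554], [-0.0, 0.575, -0.818]]
ft_force: [1.1, -0.0, -0.3]
grip_width: 0.0078
```

Contact starts at TCP z ≈ 0.167, which is where I expected the seat. I'll ease down a little more to move the weight onto the hook.

Call:
{"api": "jog_arm", "payload": {"travel": [[0, 0, -0.0005], [0, 0, -0.0005], [0, 0, 0], [0, 0, 0]], "dr": [[0, 0, 0], [0, 0, 0], [0, 0, 0], [0, 0, 0]]}}

```text
time_s: 19.95
position: [0.533, 0.1935, 0.1664]
tool_rot: [[-0.963, -0.22, -0.153], [-0.268, 0.788, 0.554], [-0.001, 0.575, -0.818]]
ft_force: [-0.2, 0.6, 3.3]
grip_width: 0.0078
```

```bash
python3 - <<'E'
from h import *
o=observe();print(o['position'].round(4),o['q'].round(1),o['ft_force'].round(1),o['wrist_torque'].round(2),o['grip_width'],o['time_s'])
a=snap('side','side12')['color'];b=snap('top','top12')['color']
c=np.hstack([cv2.resize(a[170:240,260:330],(400,400),interpolation=2),cv2.resize(b[170:240,220:290],(400,400),interpolation=2)])
cv2.imwrite('pics/z14.png',c[:,:,::-1])
E
```

```text
[0.533  0.1935 0.1664] [  -8.    29.1   78.2   31.8   88.6 -119. ] [-0.2  0.6  3.3] [0.21 0.02 0.02] 0.007810082639608696 19.95
```

View pics/z14.png

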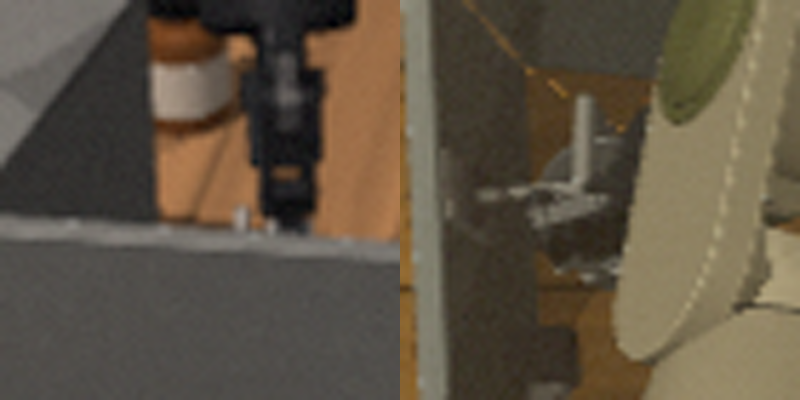

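The top view shows the bar at about (322,203) full-frame, roughly 16 mm inside the hook's tip. The wrist Fz has gone from −2.3 to +3.3 N, so the hook carries the pail. Releasing.

Call:
{"api": "jog_arm", "payload": {"travel": [[0, 0, 0], [0, 0, 0], [0, 0, 0], [0, 0, 0], [0, 0, 0], [0, 0, 0]], "dr": [[0, 0, 0], [0, 0, 0], [0, 0, 0], [0, 0, 0], [0, 0, 0], [0, 0, 0]], "jaw": 0.032}}

```text
time_s: 20.55
position: [0.5327, 0.1934, 0.1657]
tool_rot: [[-0.963, -0.219, -0.155], [-0.268, 0.788, 0.554], [0.0, 0.575, -0.818]]
ft_force: [0.2, -0.3, -0.8]
grip_width: 0.0319
```

```bash
python3 - <<'E'
from h import *
o=observe();print(o['position'].round(4),o['q'].round(1),o['ft_force'].round(1),o['wrist_torque'].round(2),o['grip_width'],o['time_s'])
a=snap('side','side13')['color'];b=snap('top','top13')['color']
c=np.hstack([cv2.resize(a[170:240,260:330],(400,400),interpolation=2),cv2.resize(b[170:240,220:290],(400,400),interpolation=2)])
cv2.imwrite('pics/z15.png',c[:,:,::-1])
E
```

```text
[0.5327 0.1934 0.1657] [  -8.    29.1   78.3   31.8   88.6 -119. ] [ 0.2 -0.3 -0.8] [-0.24 -0.03 -0.08] 0.031948254819635674 20.55
```

View pics/z15.png

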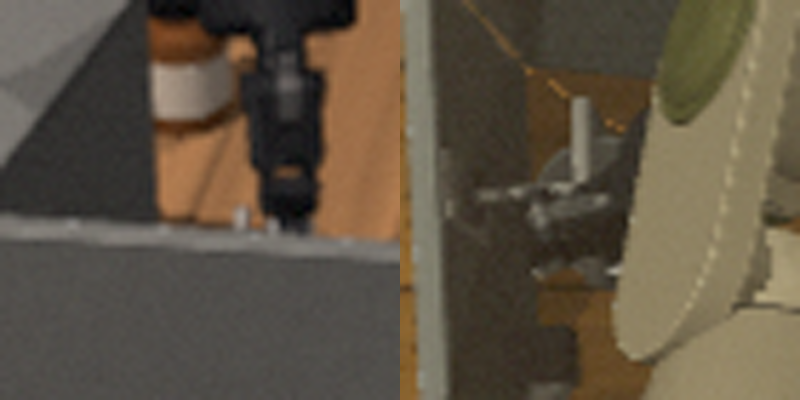

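Call:
{"api": "jog_arm", "payload": {"travel": [[0, -0.0011, 0.0016], [0, -0.0022, 0.0033], [0, -0.0033, 0.005], [0, -0.0033, 0.005], [0, -0.0033, 0.005], [0, -0.0033, 0.005], [0, -0.0045, 0.0066], [0, -0.0045, 0.0066], [0, -0.0045, 0.0066], [0, -0.0056, 0.0082], [0, -0.0056, 0.0082], [0, -0.0056, 0.0082], [0, -0.0056, 0.01], [0, -0.0056, 0.012], [0, -0.005, 0.014], [0, -0.005, 0.014], [0, -0.002, 0.01], [0, 0, 0.005], [0, 0, 0]], "dr": [[0, 0, 0], [0, 0, 0], [0, 0, 0], [0, 0, 0], [0, 0, 0], [0, 0, 0], [0, 0, 0], [0, 0, 0], [0, 0, 0], [0, 0, 0], [0, 0, 0], [0, 0, 0], [0, 0, 0], [0, 0, 0], [0, 0, 0], [0, 0, 0], [0, 0, 0], [0, 0, 0], [0, 0, 0]]}}

```text
time_s: 22.23
position: [0.533, 0.1233, 0.3011]
tool_rot: [[-0.963, -0.22, -0.153], [-0.268, 0.788, 0.554], [-0.002, 0.574, -0.819]]
ft_force: [0.0, 0.5, -0.1]
grip_width: 0.0321
```

```bash
python3 - <<'E'
from h import *
# push pose: tool vertical, x angle 94.25
n=np.array([np.cos(np.radians(-85.75)),np.sin(np.radians(-85.75)),0])
R=toolR(-85.75,94.25,0)
P=np.array([.498,.236,.0])-n*.06; P[2]=.36
go(R,tcp=P)
a=snap('side','side14')['color'];b=snap('top','top14')['color']
c=np.hstack([cv2.resize(a[120:260,230:350],(396,462),interpolation=2),cv2.resize(b[150:262,220:316],(396,462),interpolation=2)])
cv2.imwrite('pics/z16.png',c[:,:,::-1])
E
```

```text
tcp [0.4936 0.2958 0.36  ] d [-0.0394  0.1726  0.0589] rv [-0.5691  0.4021 -1.7067] 105.6
now [0.533  0.1233 0.3011] q [ -15.    23.1   65.2   31.5  108.4 -114.9] F [ 0.   0.5 -0.1] w 0.0321 t 22.2333
```

View pics/z16.png

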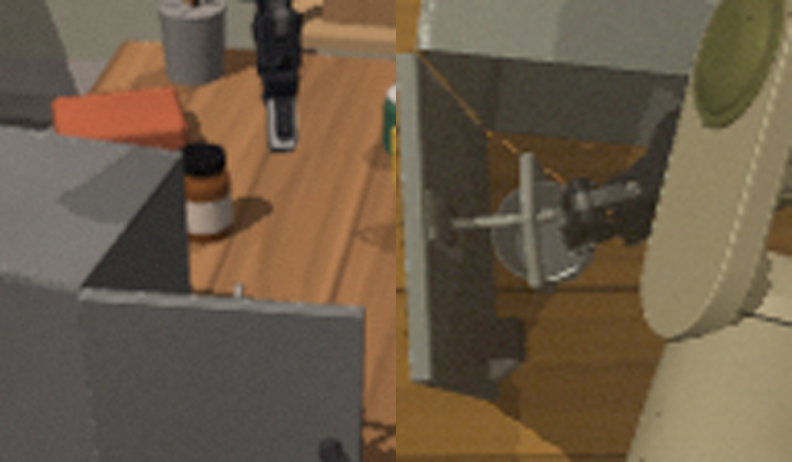

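The pail hangs centred on the hook, with the bar crossing at zoom (530,218). Now I'll go over the door to its outer side and turn the tool to point straight down.

Call:
{"api": "jog_arm", "payload": {"travel": [[0, 0, 0.008], [0, 0, 0.016], [0, 0, 0.018], [0, 0, 0.018], [0, 0.002, 0.018], [0, 0.006, 0.012], [-0.002, 0.01, 0.008], [-0.003, 0.014, 0.002], [-0.004, 0.015, 0], [-0.004, 0.015, 0], [-0.004, 0.015, 0], [-0.004, 0.015, 0], [-0.004, 0.015, 0], [-0.004, 0.015, 0], [-0.004, 0.015, 0], [-0.003, 0.014, 0], [-0.002, 0.01, 0], [-0.001, 0.006, 0], [0, 0, 0], [0, 0, 0]], "dr": [[-0.0285, 0.0201, -0.0853], [-0.0285, 0.0201, -0.0853], [-0.0285, 0.0201, -0.0853], [-0.0285, 0.0201, -0.0853], [-0.0285, 0.0201, -0.0853], [-0.0285, 0.0201, -0.0853], [-0.0285, 0.0201, -0.0853], [-0.0285, 0.0201, -0.0853], [-0.0285, 0.0201, -0.0853], [-0.0285, 0.0201, -0.0853], [-0.0285, 0.0201, -0.0853], [-0.0285, 0.0201, -0.0853], [-0.0285, 0.0201, -0.0853], [-0.0285, 0.0201, -0.0853], [-0.0285, 0.0201, -0.0853], [-0.0285, 0.0201, -0.0853], [-0.0285, 0.0201, -0.0853], [-0.0285, 0.0201, -0.0853], [-0.0285, 0.0201, -0.0853], [-0.0285, 0.0201, -0.0853]], "jaw": 0}}

```text
time_s: 24.0
position: [0.4933, 0.2912, 0.3992]
tool_rot: [[-0.071, 0.997, -0.002], [0.997, 0.071, -0.001], [-0.001, -0.002, -1.0]]
ft_force: [-0.4, -0.1, -0.4]
grip_width: -0.0003
```

Call:
{"api": "jog_arm", "payload": {"travel": [[0, 0, 0], [0, 0, 0]], "dr": [[0, 0, 0], [0, 0, 0]]}}

```text
time_s: 24.17
position: [0.4938, 0.2909, 0.3991]
tool_rot: [[-0.077, 0.997, -0.001], [0.997, 0.077, 0.001], [0.001, -0.001, -1.0]]
ft_force: [0.7, -0.2, 0.0]
grip_width: 0.0001
```

```bash
python3 - <<'E'
from h import *
n=np.array([np.cos(np.radians(-85.75)),np.sin(np.radians(-85.75)),0])
R=toolR(-85.75,94.25,0)
P=np.array([.498,.236,.0])-n*.045; P[2]=.205
go(R,tcp=P)
a=snap('side','side15')['color'];b=snap('top','top15')['color']
cv2.imwrite('pics/z17.png',cv2.resize(a,(640,400))[:,:,::-1])
cv2.imwrite('pics/z18.png',b[:,:,::-1])
E
```

```text
tcp [0.4947 0.2809 0.205 ] d [ 0.0008 -0.01   -0.1941] rv [-0.0014 -0.0012 -0.0032] 0.2
now [0.4938 0.2909 0.3991] q [1.860e+01 2.180e+01 4.380e+01 1.000e-01 1.145e+02 1.420e+01] F [ 0.7 -0.2  0. ] w 0.0001 t 24.1667
```

View pics/z17.png

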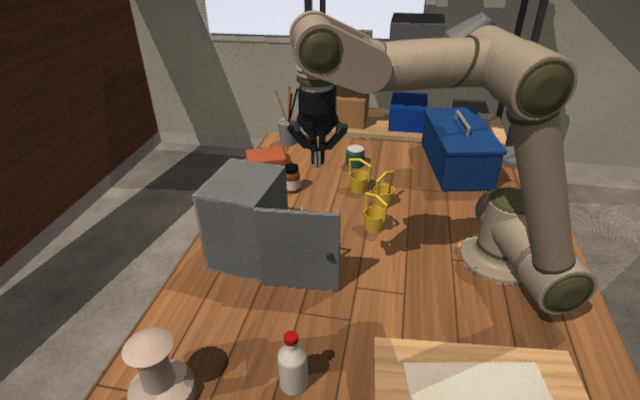

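View pics/z18.png

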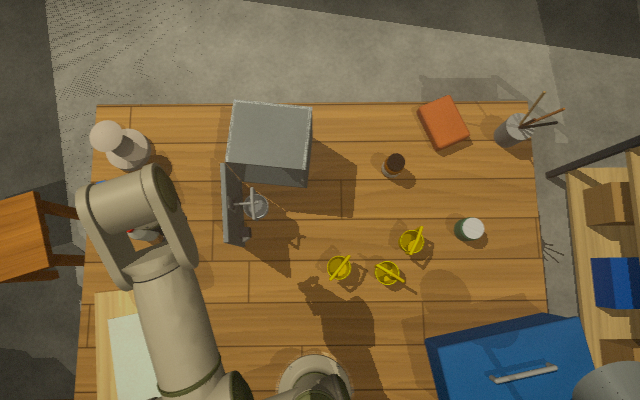

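```bash
python3 - <<'E'
from h import *
s=load('side15')
for dz in(0,.024):print(proj(s,[.4938,.2909,.3991+dz]))
cv2.imwrite('pics/z19.png',cv2.resize(s['color'][60:200,260:380],None,fx=4,fy=4,interpolation=2)[:,:,::-1])
E
```

```text
[317.8 174.8]
[317.7 165.2]
```

View pics/z19.png

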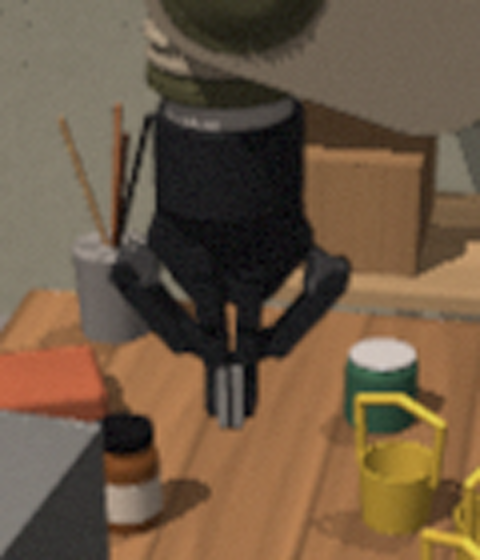

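Call:
{"api": "jog_arm", "payload": {"travel": [[0, 0, -0.008], [0, 0, -0.016], [0, 0, -0.018], [0, 0, -0.018], [0, 0, -0.018], [0, 0, -0.018], [0, 0, -0.018], [0, 0, -0.018], [0, 0, -0.018], [0, 0, -0.018], [0, 0, -0.015], [0, 0, -0.009], [0, 0, -0.004], [0, -0.005, 0], [0, -0.008, 0], [0, -0.008, 0], [0, -0.006, 0], [0, -0.003, 0], [0, 0, 0]], "dr": [[0, 0, 0], [0, 0, 0], [0, 0, 0], [0, 0, 0], [0, 0, 0], [0, 0, 0], [0, 0, 0], [0, 0, 0], [0, 0, 0], [0, 0, 0], [0, 0, 0], [0, 0, 0], [0, 0, 0], [0, 0, 0], [0, 0, 0], [0, 0, 0], [0, 0, 0], [0, 0, 0], [0, 0, 0]]}}

```text
time_s: 25.85
position: [0.494, 0.2596, 0.2046]
tool_rot: [[-0.073, 0.997, 0.001], [0.997, 0.073, 0.001], [0.001, 0.001, -1.0]]
ft_force: [-0.1, -0.0, -0.3]
grip_width: -0.0001
```

```bash
python3 - <<'E'
from h import *
o=observe();print(o['position'].round(4),o['q'].round(1),o['ft_force'].round(1),o['time_s'])
s=snap('side','side16')
cv2.imwrite('pics/z20.png',cv2.resize(s['color'][130:270,220:380],None,fx=4,fy=4,interpolation=2)[:,:,::-1])
# arc: door angle from psi (dir of door, deg) ; TCP ref relative to hinge
H=np.array([.6685,.235]);r=.17;off=.014+.011
for psi in np.r_[-175.75:-96:8,-96]:
    d=np.array([np.cos(np.radians(psi)),np.sin(np.radians(psi))]); n=np.array([-d[1],d[0]]) # rotate +90
    p=H+r*d-n*off; print(round(psi+96,1),p.round(4),n.round(2))
E
```

```text
[0.494  0.2596 0.2046] [15.5 22.7 73.4  0.1 83.8 11.3] [-0.1 -0.  -0.3] 25.85
-79.8 [0.4971 0.2473] [ 0.07 -1.  ]
-71.8 [0.4971 0.2234] [ 0.21 -0.98]
-63.8 [0.5004 0.1996] [ 0.35 -0.94]
-55.8 [0.5069 0.1766] [ 0.47 -0.88]
-47.8 [0.5166 0.1546] [ 0.59 -0.81]
-39.8 [0.5293 0.1343] [ 0.7  -0.72]
-31.8 [0.5447 0.1159] [ 0.79 -0.61]
-23.8 [0.5624 0.0998] [ 0.87 -0.5 ]
-15.8 [0.5823 0.0864] [ 0.93 -0.37]
-7.8 [0.6038 0.0758] [ 0.97 -0.24]
0.0 [0.6259 0.0685] [ 0.99 -0.1 ]
```

View pics/z20.png

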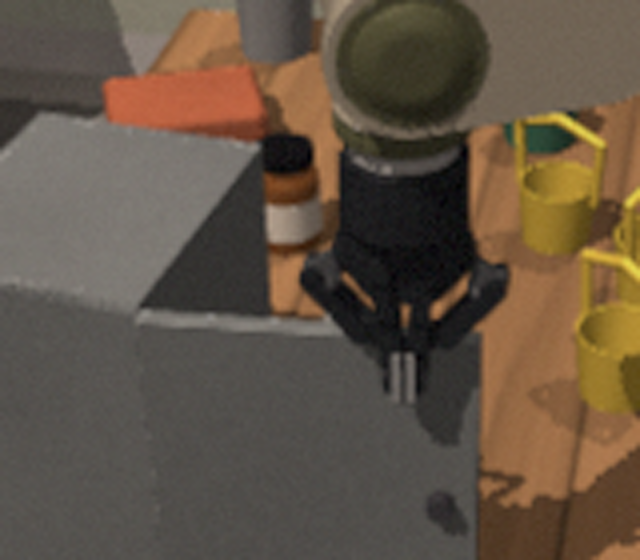

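Call:
{"api": "jog_arm", "payload": {"travel": [[0.0005, -0.002, 0], [0.0005, -0.003, 0], [0.0005, -0.003, 0], [0.0005, -0.003, 0], [0.0005, -0.0025, 0], [0.0005, -0.003, 0], [0, -0.003, 0], [0, -0.004, 0], [0, -0.0045, 0], [0, -0.0048, 0], [0, -0.0048, 0], [0.0006, -0.0048, 0], [0.0007, -0.0048, 0], [0.0007, -0.0048, 0], [0.0007, -0.0047, 0], [0.0007, -0.0047, 0]], "dr": [[0, 0, 0], [0, 0, 0], [0, 0, 0], [0, 0, 0], [0, 0, 0.01], [0, 0, 0.016], [0, 0, 0.018], [0, 0, 0.024], [0, 0, 0.026], [0, 0, 0.028], [0, 0, 0.028], [0, 0, 0.028], [0, 0, 0.028], [0, 0, 0.028], [0, 0, 0.028], [0, 0, 0.028]]}}

```text
time_s: 27.23
position: [0.5003, 0.1987, 0.2042]
tool_rot: [[-0.358, 0.934, 0.0], [0.934, 0.358, 0.001], [0.001, 0.001, -1.0]]
ft_force: [-0.6, 1.3, 0.5]
grip_width: 0.0001
```

```bash
python3 - <<'E'
from h import *
o=observe();print(o['position'].round(4),o['q'].round(1),o['ft_force'].round(1),o['time_s'])
a=snap('side','side17')['color'];b=snap('top','top17')['color']
c=np.hstack([cv2.resize(a[130:270,220:340],(396,462),interpolation=2),cv2.resize(b[120:262,200:322],(396,462),interpolation=2)])
cv2.imwrite('pics/z21.png',c[:,:,::-1])
E
```

```text
[0.5003 0.1987 0.2042] [  9.   20.7  76.6   0.1  82.7 -12. ] [-0.6  1.3  0.5] 27.2333
```

View pics/z21.png

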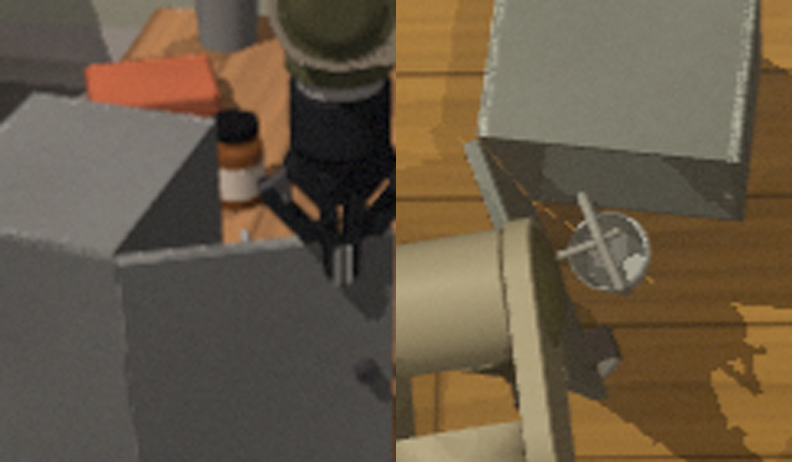

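The door follows with about 1.4 N, and the pail stays on the hook. Continuing along the arc.

Call:
{"api": "jog_arm", "payload": {"travel": [[0.0013, -0.0046, 0], [0.0013, -0.0046, 0], [0.0013, -0.0046, 0], [0.0013, -0.0046, 0], [0.0013, -0.0046, 0], [0.0019, -0.0044, 0], [0.0019, -0.0044, 0], [0.0019, -0.0044, 0], [0.002, -0.0044, 0], [0.002, -0.0044, 0], [0.0025, -0.0041, 0], [0.0025, -0.0041, 0], [0.0025, -0.0041, 0], [0.0026, -0.004, 0], [0.0026, -0.004, 0], [0.0031, -0.0037, 0], [0.0031, -0.0037, 0], [0.0031, -0.0037, 0], [0.0031, -0.0037, 0], [0.003, -0.0036, 0]], "dr": [[0, 0, 0.028], [0, 0, 0.028], [0, 0, 0.028], [0, 0, 0.028], [0, 0, 0.028], [0, 0, 0.028], [0, 0, 0.028], [0, 0, 0.028], [0, 0, 0.028], [0, 0, 0.028], [0, 0, 0.028], [0, 0, 0.028], [0, 0, 0.028], [0, 0, 0.028], [0, 0, 0.028], [0, 0, 0.028], [0, 0, 0.028], [0, 0, 0.028], [0, 0, 0.028], [0, 0, 0.028]]}}

```text
time_s: 29.0
position: [0.5445, 0.1154, 0.2041]
tool_rot: [[-0.799, 0.602, -0.001], [0.602, 0.799, 0.001], [0.001, 0.0, -1.0]]
ft_force: [0.1, 1.0, 0.2]
grip_width: -0.0001
```

```bash
python3 - <<'E'
from h import *
o=observe();print(o['position'].round(4),o['q'].round(1),o['ft_force'].round(1),o['time_s'])
a=snap('side','side18')['color'];b=snap('top','top18')['color']
c=np.hstack([cv2.resize(a[130:270,220:340],(396,462),interpolation=2),cv2.resize(b[120:262,200:322],(396,462),interpolation=2)])
cv2.imwrite('pics/z22.png',c[:,:,::-1])
E
```

```text
[0.5445 0.1154 0.2041] [ -0.3  22.6  73.6   0.1  83.8 -53.3] [0.1 1.  0.2] 29.0
```

View pics/z22.png

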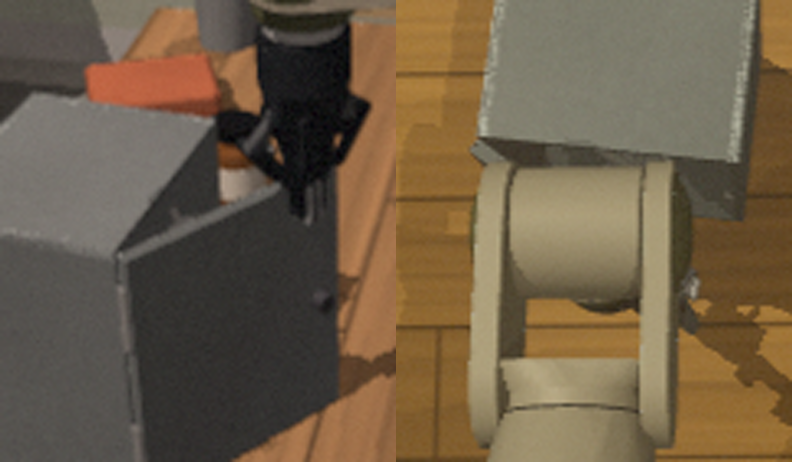

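Call:
{"api": "jog_arm", "payload": {"travel": [[0.0035, -0.0032, 0], [0.0035, -0.0032, 0], [0.0035, -0.0032, 0], [0.0036, -0.0032, 0], [0.0036, -0.0033, 0], [0.0035, -0.0025, 0], [0.0035, -0.0024, 0], [0.0035, -0.0023, 0], [0.0032, -0.0021, 0], [0.0032, -0.0021, 0], [0.003, -0.002, 0], [0.0025, -0.0014, 0], [0.0025, -0.0013, 0], [0.0025, -0.0013, 0], [0.0025, -0.0013, 0]], "dr": [[0, 0, 0.028], [0, 0, 0.028], [0, 0, 0.028], [0, 0, 0.028], [0, 0, 0.028], [0, 0, 0.024], [0, 0, 0.024], [0, 0, 0.024], [0, 0, 0.024], [0, 0, 0.023], [0, 0, 0.021], [0, 0, 0.016], [0, 0, 0.016], [0, 0, 0.016], [0, 0, 0.016]]}}

```text
time_s: 30.35
position: [0.5922, 0.0805, 0.2041]
tool_rot: [[-0.955, 0.297, -0.001], [0.297, 0.955, 0.001], [0.001, 0.0, -1.0]]
ft_force: [-1.1, 0.4, -0.5]
grip_width: 0.0003
```

Call:
{"api": "jog_arm", "payload": {"travel": [[0.0022, -0.0011, 0], [0.0022, -0.001, 0], [0.002, -0.001, 0], [0.002, -0.0009, 0], [0.002, -0.0008, 0]], "dr": [[0, 0, 0.014], [0, 0, 0.014], [0, 0, 0.013], [0, 0, 0.013], [0, 0, 0.013]]}}

```text
time_s: 30.77
position: [0.6026, 0.0756, 0.2041]
tool_rot: [[-0.973, 0.232, -0.001], [0.232, 0.973, 0.0], [0.001, 0.0, -1.0]]
ft_force: [-0.5, 1.8, -1.5]
grip_width: -0.0001
```

```bash
python3 - <<'E'
from h import *
o=observe();print(o['position'].round(4),o['tool_rot'][:2,0].round(3),o['q'].round(1),o['ft_force'].round(1),o['time_s'])
a=snap('side','side19')['color'];b=snap('top','top19')['color']
c=np.hstack([cv2.resize(a[130:270,220:340],(396,462),interpolation=2),cv2.resize(b[120:262,200:322],(396,462),interpolation=2)])
cv2.imwrite('pics/z23.png',c[:,:,::-1])
E
```

```text
[0.6026 0.0756 0.2041] [-0.973  0.232] [ -4.   27.8  64.9   0.   87.3 -80.6] [-0.5  1.8 -1.5] 30.7667
```

View pics/z23.png

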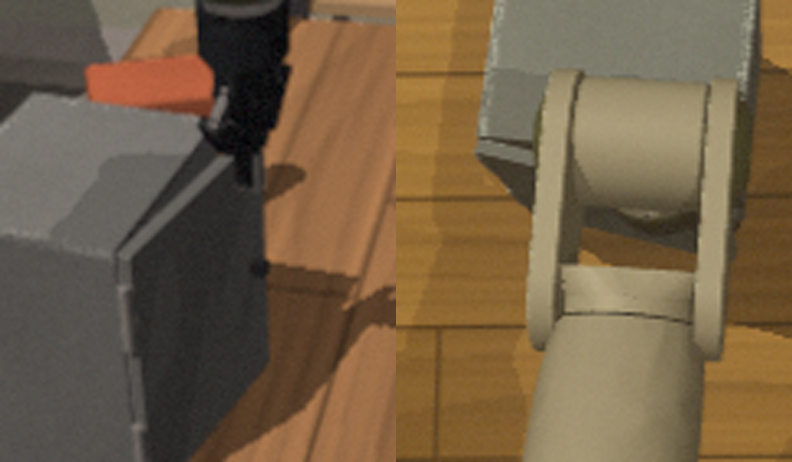

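Call:
{"api": "jog_arm", "payload": {"travel": [[0.0015, -0.0005, 0], [0.0015, -0.0005, 0], [0.0015, -0.0005, 0]], "dr": [[0, 0, 0.009], [0, 0, 0.009], [0, 0, 0.009]]}}

```text
time_s: 31.12
position: [0.6051, 0.0745, 0.2042]
tool_rot: [[-0.978, 0.206, -0.006], [0.206, 0.979, 0.001], [0.006, -0.0, -1.0]]
ft_force: [-16.3, 0.8, 5.6]
grip_width: -0.0001
```

Call:
{"api": "jog_arm", "payload": {"travel": [[0.0015, -0.0005, 0], [0.0015, -0.0005, 0], [0.0015, -0.0005, 0]], "dr": [[0, 0, 0.009], [0, 0, 0.009], [0, 0, 0.009]]}}

```text
time_s: 31.37
position: [0.6095, 0.0728, 0.2042]
tool_rot: [[-0.984, 0.18, -0.006], [0.18, 0.984, 0.0], [0.006, -0.001, -1.0]]
ft_force: [-11.8, 0.3, 4.3]
grip_width: 0.0003
```

Call:
{"api": "jog_arm", "payload": {"travel": [[0.0015, -0.0004, 0], [0.0015, -0.0004, 0], [0.0015, -0.0004, 0]], "dr": [[0, 0, 0.009], [0, 0, 0.009], [0, 0, 0.009]]}}

```text
time_s: 31.62
position: [0.6135, 0.0714, 0.2042]
tool_rot: [[-0.988, 0.153, -0.007], [0.153, 0.988, -0.0], [0.007, -0.001, -1.0]]
ft_force: [-15.5, -1.7, 4.8]
grip_width: -0.0
```

Call:
{"api": "jog_arm", "payload": {"travel": [[0.0015, -0.0003, 0], [0.0015, -0.0003, 0], [0.0015, -0.0003, 0]], "dr": [[0, 0, 0.009], [0, 0, 0.009], [0, 0, 0.009]]}}

```text
time_s: 31.87
position: [0.6174, 0.0701, 0.2042]
tool_rot: [[-0.992, 0.127, -0.009], [0.127, 0.992, -0.001], [0.009, -0.002, -1.0]]
ft_force: [-18.8, -3.7, 5.9]
grip_width: -0.0002
```

Call:
{"api": "jog_arm", "payload": {"travel": [[0.0012, -0.0002, 0], [0.0012, -0.0002, 0]], "dr": [[0, 0, 0.008], [0, 0, 0.008]]}}

```text
time_s: 32.03
position: [0.6226, 0.07, 0.2042]
tool_rot: [[-0.994, 0.111, -0.002], [0.111, 0.994, 0.0], [0.002, -0.0, -1.0]]
ft_force: [0.3, -0.3, 0.3]
grip_width: 0.0003
```

Call:
{"api": "jog_arm", "payload": {"travel": [[0.0012, -0.0002, 0], [0.0012, -0.0002, 0]], "dr": [[0, 0, 0.007], [0, 0, 0.007]]}}

```text
time_s: 32.2
position: [0.6256, 0.0698, 0.2041]
tool_rot: [[-0.995, 0.097, -0.001], [0.097, 0.995, 0.0], [0.001, 0.0, -1.0]]
ft_force: [-1.2, 0.0, 0.7]
grip_width: 0.0003
```

```bash
python3 - <<'E'
from h import *
o=observe();print(o['position'].round(4),o['tool_rot'][:2,0].round(3),o['q'].round(1),o['ft_force'].round(1),o['time_s'])
a=snap('side','side20')['color']
cv2.imwrite('pics/z24.png',cv2.resize(a[130:270,190:330],(560,560),interpolation=2)[:,:,::-1])
E
```

```text
[0.6256 0.0698 0.2041] [-0.995  0.097] [ -4.4  30.1  60.9   0.   89.  -88.8] [-1.2  0.   0.7] 32.2
```

View pics/z24.png

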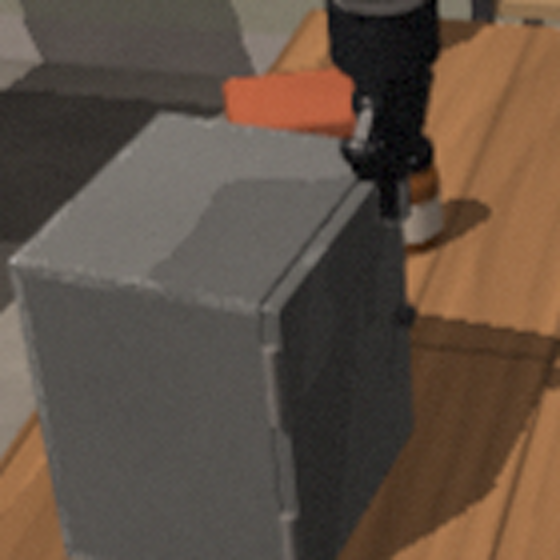

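The force fell from 19 N to about 0, so the latch seems to have snapped over. I'll feel gently for the stop.

Call:
{"api": "jog_arm", "payload": {"travel": [[0.001, -0.0001, 0], [0.0005, 0, 0]], "dr": [[0, 0, 0], [0, 0, 0]]}}

```text
time_s: 32.42
position: [0.6263, 0.0697, 0.2041]
tool_rot: [[-0.995, 0.098, -0.003], [0.098, 0.995, 0.0], [0.003, 0.0, -1.0]]
ft_force: [-6.2, -1.2, 1.7]
grip_width: -0.0
```

Call:
{"api": "jog_arm", "payload": {"travel": [[0.001, -0.0001, 0], [0, 0, 0]], "dr": [[0, 0, 0], [0, 0, 0]]}}

```text
time_s: 32.58
position: [0.6262, 0.0697, 0.2041]
tool_rot: [[-0.995, 0.098, -0.005], [0.098, 0.995, 0.0], [0.005, -0.0, -1.0]]
ft_force: [-9.0, -0.4, 3.3]
grip_width: 0.0001
```

There is a hard stop at x = 0.626, against 0.626 predicted for fully shut. I'll back off and look.

Call:
{"api": "jog_arm", "payload": {"travel": [[-0.002, 0, 0], [-0.006, 0, 0], [-0.01, 0, 0], [-0.014, 0, 0], [-0.016, 0, 0], [-0.016, 0, 0], [-0.014, 0, 0.01], [-0.012, 0, 0.015], [-0.012, -0.01, 0.015], [-0.012, -0.02, 0.015], [-0.012, -0.02, 0.015], [-0.01, -0.02, 0.01], [-0.005, -0.02, 0.005], [0, -0.02, 0], [0, -0.02, 0], [0, -0.02, 0], [0, -0.01, 0], [0, 0, 0], [0, 0, 0]], "dr": [[0, 0, 0], [0, 0, 0], [0, 0, 0], [0, 0, 0], [0, 0, 0], [0, 0, 0], [0, 0, 0], [0, 0, 0], [0, 0, 0], [0, 0, 0], [0, 0, 0], [0, 0, 0], [0, 0, 0], [0, 0, 0], [0, 0, 0], [0, 0, 0], [0, 0, 0], [0, 0, 0], [0, 0, 0]]}}

```text
time_s: 34.17
position: [0.4867, -0.0901, 0.2891]
tool_rot: [[-0.995, 0.098, -0.001], [0.098, 0.995, 0.001], [0.001, 0.001, -1.0]]
ft_force: [0.1, 0.1, -0.5]
grip_width: 0.0
```

```bash
python3 - <<'E'
from h import *
o=observe();print(o['position'].round(4),o['ft_force'].round(1),o['time_s'])
a=snap('side','side21')['color'];b=snap('top','top21')['color']
c=np.hstack([cv2.resize(a[130:290,190:330],(396,452),interpolation=2),cv2.resize(b[90:232,200:324],(396,452),interpolation=2)])
cv2.imwrite('pics/z25.png',c[:,:,::-1]);cv2.imwrite('pics/t21.png',b[:,:,::-1])
E
```

```text
[ 0.4867 -0.0901  0.2891] [ 0.1  0.1 -0.5] 34.1667
```

View pics/z25.png

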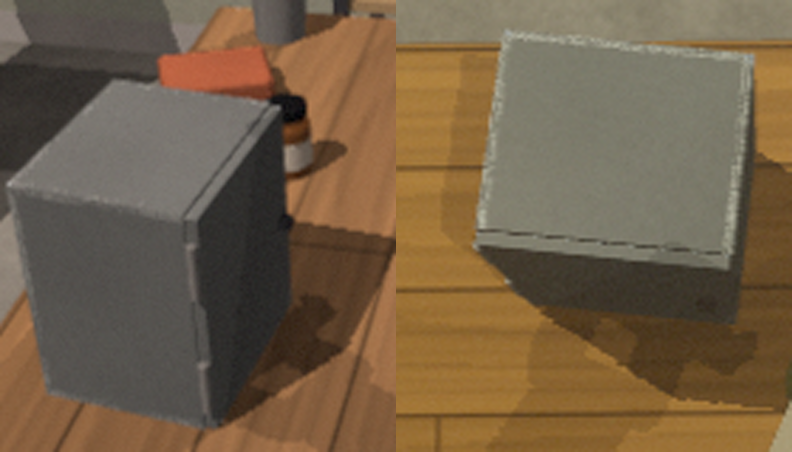

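View pics/t21.png

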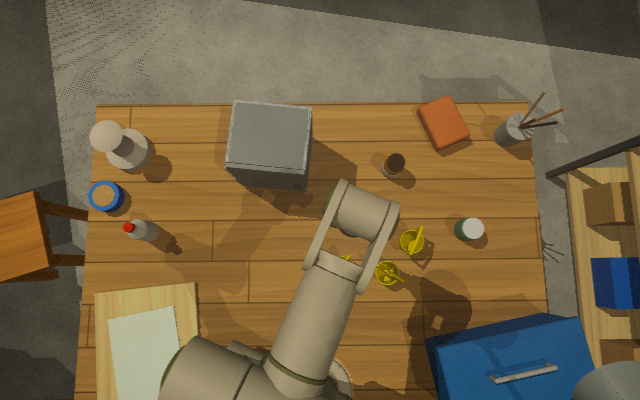

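The door is flush all the way along. The bottle (129,228), jar (394,163) and tin (470,229) are where they started. I'll let any swing of the pail die down, then hand in.

Call:
{"api": "jog_arm", "payload": {"travel": [[0, 0, 0], [0, 0, 0], [0, 0, 0], [0, 0, 0], [0, 0, 0], [0, 0, 0], [0, 0, 0], [0, 0, 0], [0, 0, 0], [0, 0, 0], [0, 0, 0], [0, 0, 0], [0, 0, 0], [0, 0, 0], [0, 0, 0], [0, 0, 0], [0, 0, 0], [0, 0, 0], [0, 0, 0], [0, 0, 0]], "dr": [[0, 0, 0], [0, 0, 0], [0, 0, 0], [0, 0, 0], [0, 0, 0], [0, 0, 0], [0, 0, 0], [0, 0, 0], [0, 0, 0], [0, 0, 0], [0, 0, 0], [0, 0, 0], [0, 0, 0], [0, 0, 0], [0, 0, 0], [0, 0, 0], [0, 0, 0], [0, 0, 0], [0, 0, 0], [0, 0, 0]]}}

```text
time_s: 35.93
position: [0.4868, -0.0904, 0.2891]
tool_rot: [[-0.995, 0.098, -0.001], [0.098, 0.995, 0.0], [0.001, 0.0, -1.0]]
ft_force: [0.2, 0.4, 1.4]
grip_width: -0.0002
```

```bash
python3 -c "
from rig import *
print(close_job())"
```

```text
the job is handed in; nothing more can be done
None
```

I hung the metal pail on the hook, let go, pushed the door shut until the latch snapped in, and handed the job in at about 36 s of the 72 s allowed.

**Hanging:** I lowered the pail in 1 mm steps. The wrist force changed from −2.3 N to +3.3 N, so the hook was carrying it before I released. The last clear pictures, with the door still open and early in its swing, show it hanging centred on the hook.

**Door:** The push rose to about 19 N at the latch, a little above the stated 6–15 N, then dropped to zero as it snapped over. A gentle push afterwards met a firm stop within 1 mm of the worked-out shut position. The final pictures show the door flush and the bottle, jar and tin where they started.

**What went wrong or could not be checked:**
- The first grasp missed. The fingertips looked 20–24 mm short of the reported tool point in the pictures, so I regrasped deeper.
- The second close held the bar too near the tips, and the pail turned about 12° while standing. The third grip held, and I corrected for the turn.
- With the door shut I could not see the pail, so it hanging upright inside is inferred from those earlier pictures and the smooth closing.
- I did not test the latch by pulling on the door.

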